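# Raise the sign stand by one hole

## Task

The little sign stand on the serving trolley has sunk right down. Take hold of the black clip bar at its top, turn it gently anticlockwise (seen from above) until you feel it come up against the stop inside the tube, then draw it straight up until the sprung brass button pops out through the first hole it comes to, and let go so that the stand hangs on its button. Feel your way: never force the button against the stop or the edge of the hole (keep it well under 20 N), and leave the other things where they stand.

Things in the scene. Friction and masses are not known exactly. Their poses are not given: they have to be found in the camera images.
- stand: Sign stand, fixed: dark round foot, 124 mm wide. Origin: underside centre, on the tubes' upright axis; z up, -x front. A 42 mm aluminium outer tube (top 152-180 mm up) is clamped in it, with two brass-rimmed holes in front, 36 mm apart. How it is clamped varies and is not measured: the holes stand up to 14 mm higher or lower, up to 0.35 rad to either side of front.
- clip (a point): Middle of the top face of the sign clip: black bar 14 mm thick (x), 64 long (y), 30 high, across the top of the 22 mm dark steel inner tube; 220 mm above the tray at the start. Axes as the stand's, turned by joint swivel about z.
- grip (a point): Where to put the tool centre: on the upright axis, 10 mm below the clip's top; fingers down, pinching the bar's 14 mm, tips then level with the bar's underside; the 22 mm tube begins 8 mm lower. The inner tube weighs about 4.5 N, slides with 1 N friction and sinks right down when let go unlocked.
- swivel (a joint): Turn of clip, inner tube and button about the axis, rad, plus anticlockwise from above; 0: button straight to the front. Starts -0.95 to -0.75. A rib inside the outer tube stops the button in line with the holes, met between -0.42 and 0.42; a hole takes the button within 0.1 rad of it. Turning takes 0.03 N m; the stop gives a little; 0.1 to 0.15 N m on it is enough (arm 13 mm).
- mast (a joint): Height of the inner tube (with clip and button) above its lowest position, m: 0 at the start, at most 0.085. The first hole is met somewhere between 0.021 and 0.055, the second 0.036 above that. In a hole the button has 2.5 mm play up and down.
- button (a joint): How far the sprung brass button (10 mm across, domed) stands out, m: 0.002 to 0.0035 while the outer tube's wall holds it in, 0.011 when popped fully through a hole, 6 mm proud of the tube. Spring force 6 N held in, 3 N out. Once out it blocks the tube both ways.
- button_head: The button, on the inner tube. The frame's origin is not at the button: it lies near the tubes' axis, at tray height when the tube is down; the button's axis is 70 mm above it, pointing to -x.
- sugar_shaker: Bystander: clear sugar shaker with a metal top, 44x44x90 mm; origin at the centre of its underside.
- cream_pot: Bystander: open white stoneware pot, 68 mm across, 66 mm high; origin at the centre of its underside.
- teaspoon: Bystander: steel teaspoon lying on the tray, 132x28x11 mm; origin at the centre of its underside.
- tape_roll: Bystander: roll of cream tape lying flat, 73 mm across, 19 mm high; origin at the centre of its underside.
- kitchen_timer: Bystander: black mechanical kitchen timer, 67 mm across, 61 mm high; origin at the centre of its underside.
Things that resemble listed ones, but are neither listed nor needed, are in the scene too. Leave any pink look-alike of the stand alone.

How it is judged:
By the outcome, as a careful person would: the job done as asked, in the order asked, and still so for the second after the job is handed in, with the robot touching nothing.
It also fails if it takes over 72 s, if anything falls off the work surface, if the arm or the gripper's body presses on something with over 40 N, if the wrist force passes 120 N, or if a joint passes its speed limit or range.

## Robot

A 7-joint arm with a two-finger parallel gripper is mounted at the origin on a cart in front of the work surface, level with it; the furniture and walls round the work are solid. World frame = base frame: x ahead of the robot, y to its left, z up, the work surface at z = 0. Lengths are in m, angles in rad, forces in N, time in s.
With the tool pointing down it reaches from about 0.425 to 0.825 m from the base axis. Payload 3.6 kg.
Tool frame: the origin (TCP) lies between the finger pads, 19 mm behind the fingertips; this is the grasp point; z points along the fingers, y is the line along which they close (so a half turn about z gives the same grasp; the last joint's range is limited). The gripper opens to 93 mm and grips with 3 to 60 N. Pads are 15 mm wide; open, the fingers measure 128 mm over their backs; the gripper's body (75 mm by 188 mm) begins 65 mm behind the grasp point.
Start: joints at [1.202, 0.615, -0.013, 1.423, 0.008, 1.103, -0.04], TCP at [0.218, -0.612, 0.237] pointing down, gripper open.
Joint ranges: [-3.12, 3.12], [-0.3, 2.06], [-1.34, 1.32], [0.26, 2.42], [-1.36, 4.5], [0.01, 1.98], [-2.84, 2.84]. Speed limits (rad/s): [2.79, 2.79, 3.14, 3.14, 3.14, 3.14, 3.14].

## Interface

Orientations are given as a 3x3 rotation matrix whose columns are the frame's x, y, z axes.
In Python, from rig import bot gives the robot as it stands. The module is installed in compiled form; this text tells all that it offers.
- The arm moves only by the tool move_arm, never from a script. Its argument "moves" is a list of rows, each a list of 3 entries, a list of its own where there are three numbers: the shift along the tool's x, y, z in units of 25 mm (1.0 is 25 mm), then the turn about the tool's z in units of 6 degrees (1.0 is 6 degrees), then the opening, from 0 (shut) to 1 (fully open). In form: [[[dx, dy, dz], spin, claw], ...]. A call has 1 to 12 rows; each row shifts and turns the commanded pose from where the row before left it, along the tool's axes as they then stand; what a row does not reach is not made up. A row lasts 1/12 s, in which the tool goes at most 41.7 mm and 7.16 degrees, less where a joint would pass 70% of its speed; a pose out of reach is approached as far as the arm can. A call is refused whole if a number of a shift passes 1 or a number of a turn 1, either way. A call with a gripper value outside its range is refused whole. The fingers move at their own pace and stop on an object; the grip force is fixed at half the most. Time passes only in rows, so rows that do not move let the fingers close. It gives the time, the measured TCP pose, the force, the opening and the grip force at its end, in the units of the state.
- bot.get_state(): the state, without advancing time (a new reading comes with each control period).
- bot.capture(name): name is "scene" or "top" or "wrist"; returns the picture (384x512x3 uint8, blue, green, red); there is no depth.
- bot.get_calibration(name): a dict with "mtx" (3x3 intrinsics, pixels), "cam_to_world" (4x4, takes a point from camera to world coordinates); the wrist camera has in their place "mount" (4x4, takes a point from camera to tool coordinates, whose origin is the TCP and whose axes are the flange's). Camera axes: x right, y down, z forward; pixel columns grow to the right and rows downward; lengths in m; the calibration is good to about 2 mm. A picture is of the moment at which its call begins: read the wrist's pose just before it. get_calibration takes no time and is no camera call.
- bot.finish_job(): hands the job in; it is judged then, once.
The state is a dict: "time_s": time; "qpos": joint angles; "qd": joint speeds; "joint_efforts": joint torques, N m; "ee_pos": TCP position; "tcp_rot": TCP orientation; "wrist_force": force on the tool from outside, world axes, zero at the start; "torque": the same for the moment, N m; "opening": finger opening in m; "finger_force": force on a finger pad.
Only numpy, scipy, OpenCV 4.12 (cv2) and the standard library are available. Lean on these libraries where they do the work, as an engineer would, in place of code of your own. Each camera call takes 0.05 s, during which the arm holds its last target. There are 200 camera calls.

## Working session

There is one attempt and no reset: what is moved stays moved. The work goes in short steps, Python scripts to look and compute and a tool call to move; the robot and the scene stay as the last step left them, time stands still between calls to the robot, and variables do not carry over. Pictures are saved under pics/ and viewed, at most 10 in all, crops included, and the job is handed in when it is done.

Besides the shell and the picture viewer there is one more tool, called after "Request:" in YAML: its name, and indented under it one key for each argument. move_arm: Moves the arm, as the interface text tells. Its arguments: {"type":"object","properties":{"moves":{"type":"array","items":{"type":"array"}}},"required":["moves"]}

```bash
mkdir -p pics; python3 - <<'E'
from rig import bot
import cv2,numpy as np
for n in("scene","top"):
    cv2.imwrite(f"pics/{n}0.png",bot.capture(n)); c=bot.get_calibration(n); print(n,c["mtx"].round(1).tolist(),c["cam_to_world"].round(3).tolist())
s=bot.get_state(); print(s["tcp_rot"].round(3),s["ee_pos"],s["wrist_force"],s["time_s"])
E
```

```text
scene [[443.7, 0.0, 253.1], [0.0, 443.7, 194.6], [0.0, 0.0, 1.0]] [[-0.499, -0.641, 0.583, -0.367], [-0.867, 0.382, -0.321, 0.401], [-0.017, -0.666, -0.746, 1.266], [0.0, 0.0, 0.0, 1.0]]
top [[458.7, 0.0, 253.6], [0.0, 458.7, 200.5], [0.0, 0.0, 1.0]] [[0.002, -0.989, 0.148, 0.339], [-1.0, -0.003, -0.009, -0.062], [0.009, -0.148, -0.989, 1.436], [0.0, 0.0, 0.0, 1.0]]
[[ 0.942  0.335 -0.001]
 [ 0.335 -0.942  0.002]
 [-0.    -0.002 -1.   ]] [ 0.21762458 -0.61177644  0.23638979] [-0.46456547  0.00537265 -0.57479972] 0.1
```

View pics/scene0.png

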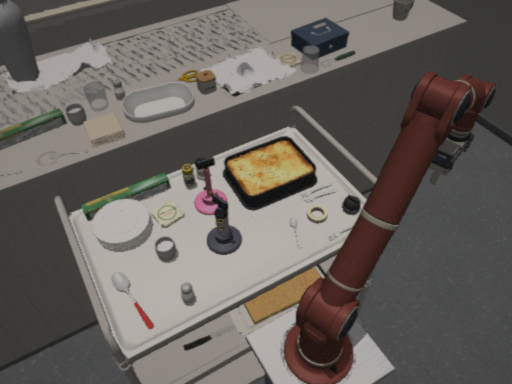

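View pics/top0.png

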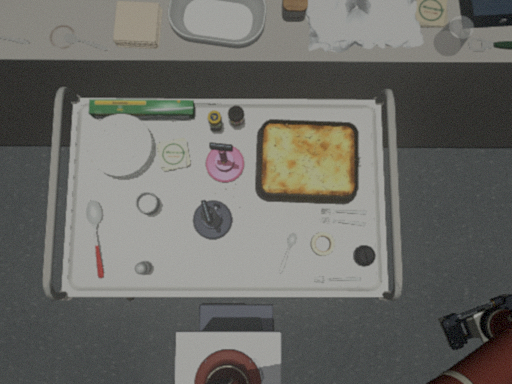

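```bash
python3 - <<'E'
import cv2,numpy as np
a=cv2.imread("pics/top0.png")[130:250,170:270]; b=cv2.imread("pics/scene0.png")[145:260,170:260]
a=cv2.resize(a,None,fx=4,fy=4,interpolation=2);b=cv2.resize(b,(376,480),interpolation=2)
cv2.imwrite("pics/crop.png",np.hstack([a,b]))
E
```

```text
(no output)
```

View pics/crop.png

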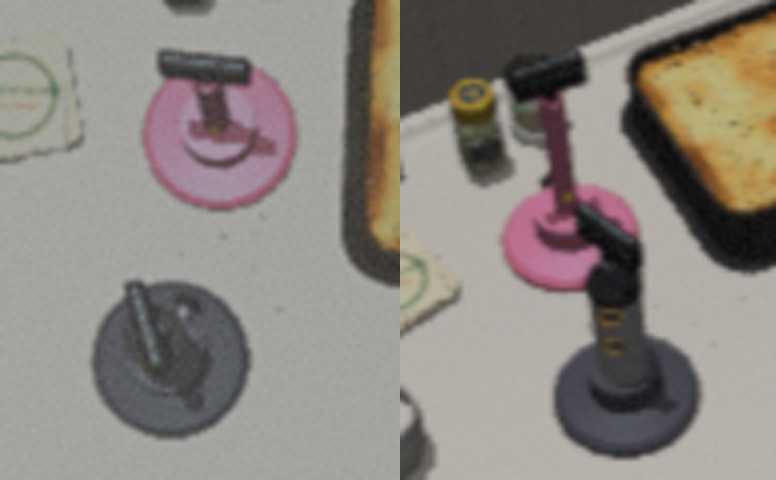

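```bash
cat >h.py <<'E'
from rig import bot
import numpy as np
def pt(n,u,v,z):
    c=bot.get_calibration(n);T=c["cam_to_world"];d=T[:3,:3]@np.linalg.solve(c["mtx"],[u,v,1]);o=T[:3,3]
    return (o+d*(z-o[2])/d[2]).round(4)
E
python3 - <<'E'
from h import *
t=lambda x,y,z:pt("top",170+(x+.5)/4-.5,130+(y+.5)/4-.5,z)
s=lambda x,y,z:pt("scene",170+(x-400+.5)*90/376-.5,145+(y+.5)*115/480-.5,z)
print("foot",t(171,359,.01),t(93,359,.01),t(249,359,.01),s(627,395,.01))
a=t(136,285,.22);b=t(154,361,.22);print(a,b,(a+b)/2,np.linalg.norm(a-b))
a=s(583,212,.22);b=s(632,250,.22);print(a,b,(a+b)/2,np.linalg.norm(a-b))
print("pink",t(220,135,.01)); 
for z in(.25,.28,.30,.33):print(z,t(204,60,z),s(547,68,z))
s=bot.get_state();print(s["qpos"])
E
```

```text
foot [0.4924 0.0543 0.01  ] [0.4922 0.1151 0.01  ] [ 0.4925 -0.0066  0.01  ] [0.4865 0.0518 0.01  ]
[0.5196 0.0613 0.22  ] [0.4685 0.0485 0.22  ] [0.49405 0.0549  0.22   ] 0.052678743341123775
[0.5123 0.0603 0.22  ] [0.4598 0.0459 0.22  ] [0.48605 0.0531  0.22   ] 0.05443904848543919
pink [0.6715 0.0181 0.01  ]
0.25 [0.6666 0.0158 0.25  ] [0.6385 0.0264 0.25  ]
0.28 [0.6584 0.0138 0.28  ] [0.6088 0.0374 0.28  ]
0.3 [0.6528 0.0125 0.3   ] [0.589  0.0448 0.3   ]
0.33 [0.6446 0.0106 0.33  ] [0.5593 0.0559 0.33  ]
[ 1.20252042  0.61583573 -0.01258609  1.42473467  0.00810625  1.10339733
 -0.04041719]
```

Request:
move_arm:
  moves:
    - [[1, -0.8, -0.3], 0, 1]
    - [[1, -0.8, -0.3], 0, 1]
    - [[1, -0.8, -0.3], 0, 1]
    - [[1, -0.8, -0.3], 0, 1]
    - [[1, -0.8, -0.3], 0, 1]
    - [[1, -0.8, -0.3], 0, 1]
    - [[1, -0.8, -0.3], 0, 1]
    - [[1, -0.8, -0.3], 0, 1]
    - [[1, -0.8, -0.3], 0, 1]
    - [[1, -0.8, -0.3], 0, 1]
    - [[1, -0.8, -0.3], 0, 1]
    - [[1, -0.8, -0.3], 0.8, 1]

```text
time_s: 1.1
ee_pos: [0.4203, -0.2841, 0.3275]
tcp_rot: [[0.967, 0.254, -0.001], [0.254, -0.967, 0.001], [-0.001, -0.001, -1.0]]
wrist_force: [0.8, -0.5, 0.1]
opening: 0.0931
finger_force: 0.0
```

Request:
move_arm:
  moves:
    - [[0.5, -1, 0], 0, 1]
    - [[0.5, -1, 0], 0, 1]
    - [[0.5, -1, 0], 0, 1]
    - [[0.5, -1, 0], 0, 1]
    - [[0.5, -1, 0], 0, 1]
    - [[0.5, -1, 0], 0, 1]
    - [[0.5, -1, 0], 0, 1]
    - [[0.5, -1, 0], 0, 1]
    - [[0.5, -1, 0], 0, 1]
    - [[0.6, -1, 0], 0, 1]
    - [[0.5, -1, 0], 0, 1]
    - [[0, -0.4, 0], 0, 1]

```text
time_s: 2.1
ee_pos: [0.4832, 0.0305, 0.3271]
tcp_rot: [[0.965, 0.262, -0.0], [0.262, -0.965, 0.003], [0.001, -0.003, -1.0]]
wrist_force: [-0.3, 0.4, 0.1]
opening: 0.0927
finger_force: 0.0
```

```bash
python3 - <<'E'
from rig import bot
import cv2
s=bot.get_state();c=bot.get_calibration("wrist");print(s["ee_pos"],s["tcp_rot"].tolist(),c["mtx"].tolist(),c["mount"].round(4).tolist(),s["qpos"],s["wrist_force"],s["torque"])
cv2.imwrite("pics/w1.png",bot.capture("wrist"))
E
```

```text
[0.48316696 0.03054848 0.32709242] [[0.965130836411736, 0.2617679662114284, -2.1742028290635056e-05], [0.26176675249828485, -0.9651261018061553, 0.003126483480921058], [0.0007974294231848743, -0.0030231569571071673, -0.999995112302219]] [[297.0841955783152, 0.0, 254.91832865480777], [0.0, 297.0841955783152, 184.9580461159353], [0.0, 0.0, 1.0]] [[0.0002, -0.968, -0.2511, 0.0699], [1.0, 0.0002, 0.0003, 0.0002], [-0.0002, -0.2511, 0.968, -0.1473], [0.0, 0.0, 0.0, 1.0]] [ 0.07454314  0.27872424 -0.23946872  1.7362862   0.06864854  1.13458498
 -1.49096913] [-0.2855096   0.43887495  0.13954524] [ 0.04394913  0.0124944  -0.02158217]
```

View pics/w1.png

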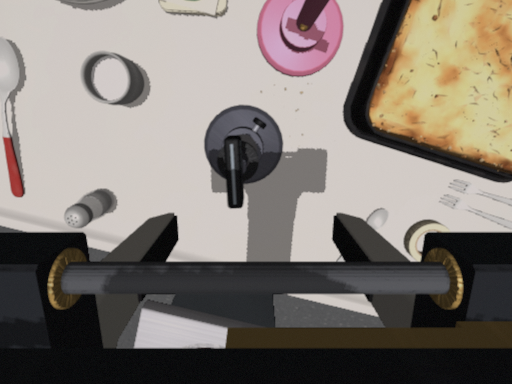

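```bash
python3 - <<'E'
import cv2
a=cv2.imread("pics/w1.png")[95:220,190:300]
a=cv2.convertScaleAbs(cv2.resize(a,None,fx=4.8,fy=4.8,interpolation=2),alpha=1.8,beta=10)
cv2.imwrite("pics/w1c.png",a)
E
```

```text
(no output)
```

View pics/w1c.png

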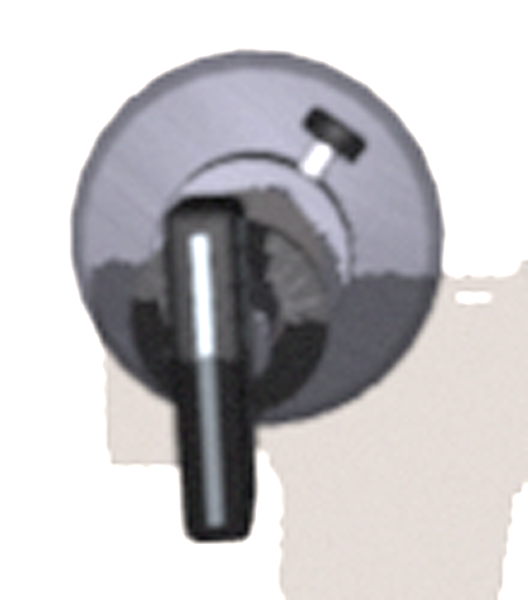

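```bash
cat >>h.py <<'E'
def wp(u,v,z,p,R):
    c=bot.get_calibration("wrist");M=c["mount"];d=R@M[:3,:3]@np.linalg.solve(c["mtx"],[u,v,1]);o=p+R@M[:3,3]
    return (o+d*(z-o[2])/d[2]).round(4)
E
python3 - <<'E'
from h import *
p=np.array([0.48316696,0.03054848,0.32709242]);R=np.array([[0.965130836411736,0.2617679662114284,-2e-5],[0.26176675,-0.9651261,0.0031265],[0.000797,-0.003023,-0.999995]])
w=lambda x,y,z:wp(190+(x+.5)/4.8-.5,95+(y+.5)/4.8-.5,z,p,R)
a=w(199,232,.22);b=w(215,532,.22);print(a,b,(a+b)/2,np.linalg.norm(a-b),np.arctan2(*(a-b)[1::-1]))
print("foot",w(257,236,.012),w(75,236,.012),w(440,236,.012),w(257,50,.012),w(257,424,.012))
E
```

```text
[0.5174 0.061  0.22  ] [0.4637 0.0445 0.22  ] [0.49055 0.05275 0.22   ] 0.05617775360407353 0.2981063128391764
foot [0.4939 0.0531 0.012 ] [0.4784 0.1099 0.012 ] [ 0.5094 -0.004   0.012 ] [0.5501 0.0677 0.012 ] [0.4332 0.0372 0.012 ]
```

Request:
move_arm:
  moves:
    - [[0.54, -0.79, 0], -0.2, 0.6]
    - [[0, 0, 0.5], 0, 0.6]
    - [[0, 0, 0.6], 0, 0.6]
    - [[0, 0, 0.6], 0, 0.6]
    - [[0, 0, 0.6], 0, 0.6]
    - [[0, 0, 0.6], 0, 0.6]
    - [[0, 0, 0.6], 0, 0.6]
    - [[0, 0, 0.5], 0, 0.6]
    - [[0, 0, 0.4], 0, 0.6]
    - [[0, 0, 0.2], 0, 0.6]
    - [[0, 0, 0], 0, 0.6]
    - [[0, 0, 0], 0, 0.6]

```text
time_s: 3.15
ee_pos: [0.4907, 0.0472, 0.2126]
tcp_rot: [[0.962, 0.274, -0.0], [0.274, -0.962, -0.001], [-0.0, 0.0, -1.0]]
wrist_force: [0.2, 0.0, 1.0]
opening: 0.0558
finger_force: 0.0
```

```bash
python3 - <<'E'
from rig import bot
import cv2
s=bot.get_state();print(s["ee_pos"],s["tcp_rot"].tolist(),s["wrist_force"],s["torque"])
cv2.imwrite("pics/w2.png",bot.capture("wrist"))
E
```

```text
[0.49070821 0.04715651 0.21261612] [[0.9616963475157032, 0.2741169942967384, -9.280451570469274e-05], [0.27411691247560005, -0.9616962358235652, -0.0005179745454882963], [-0.00023123537895197805, 0.00047269494119346183, -0.9999998615448366]] [0.16687303 0.04722426 1.00671208] [ 0.0141611  -0.01085136 -0.02361007]
```

View pics/w2.png

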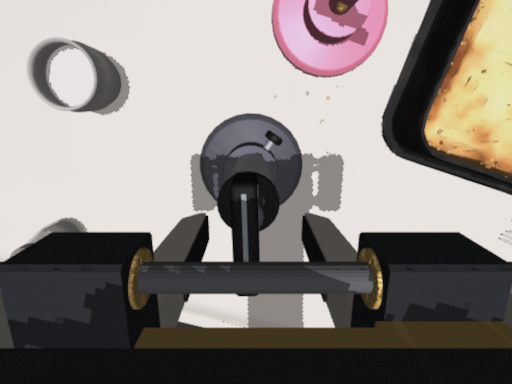

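Request:
move_arm:
  moves:
    - [[0.03, -0.2, 0.1], -0.5, 0.6]
    - [[0, 0, 0], 0, 0.6]
    - [[0, 0, 0], 0, 0.3]
    - [[0, 0, 0], 0, 0]
    - [[0, 0, 0], 0, 0]
    - [[0, 0, 0], 0, 0]
    - [[0, 0, 0], 0, 0]
    - [[0, 0, 0], 0, 0]

```text
time_s: 3.87
ee_pos: [0.4901, 0.0531, 0.21]
tcp_rot: [[0.946, 0.325, 0.0], [0.325, -0.946, 0.0], [0.0, 0.0, -1.0]]
wrist_force: [0.5, -0.4, -0.3]
opening: 0.0203
finger_force: 0.0
```

```bash
cat >st.py <<'E'
from rig import bot
import numpy as np
s=bot.get_state();R=s["tcp_rot"];print(s["time_s"],s["ee_pos"].round(4),"yaw",np.arctan2(R[1,0],R[0,0]).round(4),"F",s["wrist_force"].round(2),"M",s["torque"].round(3),s["opening"],s["finger_force"],s["qpos"].round(2))
E
python3 st.py
```

```text
3.8667 [0.4901 0.0531 0.21  ] yaw 0.3311 F [ 0.46 -0.45 -0.3 ] M [-0.017 -0.007 -0.001] 0.02033105918936007 0.0 [ 0.02  0.42 -0.25  1.9   0.13  0.84 -1.53]
```

Request:
move_arm:
  moves:
    - [[0, 0, 0], 0, 0]
    - [[0, 0, 0], 0, 0]
    - [[0, 0, 0], 0, 0]
    - [[0, 0, 0], 0, 0]

```text
time_s: 4.2
ee_pos: [0.4903, 0.0525, 0.2101]
tcp_rot: [[0.946, 0.325, 0.001], [0.325, -0.946, -0.001], [0.0, 0.001, -1.0]]
wrist_force: [0.8, -2.2, 0.7]
opening: 0.0138
finger_force: 29.9
```

```bash
python3 st.py
```

```text
4.2 [0.4903 0.0525 0.2101] yaw 0.3309 F [ 0.83 -2.2   0.7 ] M [-0.569 -0.123  0.027] 0.01381870557453892 29.874423444271088 [ 0.02  0.42 -0.25  1.9   0.13  0.84 -1.53]
```

Request:
move_arm:
  moves:
    - [[0, 0.02, 0], -0.2, 0]
    - [[0, 0, 0], -0.3, 0]
    - [[0, 0, 0], -0.3, 0]
    - [[0, 0, 0], -0.3, 0]
    - [[0, 0, 0], -0.3, 0]
    - [[0, 0, 0], -0.3, 0]
    - [[0, 0, 0], -0.3, 0]
    - [[0, 0, 0], -0.3, 0]
    - [[0, 0, 0], -0.2, 0]
    - [[0, 0, 0], 0, 0]
    - [[0, 0, 0], 0, 0]

```text
time_s: 5.12
ee_pos: [0.4905, 0.0524, 0.2101]
tcp_rot: [[0.829, 0.559, 0.001], [0.559, -0.829, -0.0], [0.0, 0.001, -1.0]]
wrist_force: [0.8, -2.7, -0.0]
opening: 0.0141
finger_force: 29.9
```

```bash
python3 st.py
```

```text
5.1167 [0.4905 0.0524 0.2101] yaw 0.5928 F [ 0.8  -2.67 -0.02] M [-0.564 -0.224  0.005] 0.014120597069041138 29.873050153255463 [ 0.07  0.42 -0.32  1.9   0.17  0.85 -1.31]
```

Request:
move_arm:
  moves:
    - [[0, 0.02, 0], -0.15, 0]
    - [[0, 0, 0], -0.15, 0]
    - [[0, 0, 0], -0.15, 0]
    - [[0, 0, 0], -0.15, 0]
    - [[0, 0, 0], -0.15, 0]
    - [[0, 0, 0], 0, 0]

```text
time_s: 5.62
ee_pos: [0.4906, 0.0523, 0.2101]
tcp_rot: [[0.782, 0.623, 0.0], [0.623, -0.782, 0.0], [0.0, 0.0, -1.0]]
wrist_force: [0.9, -2.1, 1.6]
opening: 0.0134
finger_force: 29.9
```

```bash
python3 st.py
```

```text
5.6167 [0.4906 0.0523 0.2101] yaw 0.6729 F [ 0.91 -2.15  1.57] M [-0.522 -0.248 -0.057] 0.013437330955067599 29.870749711990356 [ 0.09  0.43 -0.34  1.9   0.18  0.85 -1.24]
```

Request:
move_arm:
  moves:
    - [[0, 0.02, 0], -0.15, 0]
    - [[0, 0, 0], -0.15, 0]
    - [[0, 0, 0], -0.15, 0]
    - [[0, 0, 0], -0.1, 0]
    - [[0, 0, 0], 0, 0]
    - [[0, 0, 0], 0, 0]

```text
time_s: 6.12
ee_pos: [0.4908, 0.0521, 0.2101]
tcp_rot: [[0.746, 0.666, 0.0], [0.666, -0.746, 0.0], [0.0, -0.0, -1.0]]
wrist_force: [0.7, -0.6, 1.7]
opening: 0.0141
finger_force: 29.9
```

```bash
python3 st.py
```

```text
6.1167 [0.4908 0.0521 0.2101] yaw 0.7295 F [ 0.69 -0.55  1.66] M [-0.34  -0.064  0.026] 0.014055363614004513 29.86546665430069 [ 0.1   0.43 -0.35  1.9   0.19  0.85 -1.19]
```

```bash
cat >st.py <<'E'
from rig import bot
import numpy as np
F=[];M=[]
for i in range(6):
    bot.capture("wrist");s=bot.get_state();F.append(s["wrist_force"]);M.append(s["torque"])
R=s["tcp_rot"];print(round(s["time_s"],2),s["ee_pos"].round(4),"yaw",np.arctan2(R[1,0],R[0,0]).round(4),"F",np.mean(F,0).round(2),"M",np.mean(M,0).round(3),"sd",np.std(M,0).round(3),round(s["opening"],4))
E
python3 st.py
```

```text
6.42 [0.4909 0.052  0.2101] yaw 0.7294 F [ 0.92 -1.27  2.52] M [-0.293 -0.081  0.01 ] sd [0.043 0.032 0.031] 0.0134
```

Request:
move_arm:
  moves:
    - [[0, 0, 0], -0.15, 0]
    - [[0, 0, 0], -0.15, 0]
    - [[0, 0, 0], -0.15, 0]
    - [[0, 0, 0], -0.15, 0]
    - [[0, 0, 0], 0, 0]

```text
time_s: 6.83
ee_pos: [0.4908, 0.0519, 0.21]
tcp_rot: [[0.702, 0.713, 0.0], [0.713, -0.702, 0.0], [0.0, -0.0, -1.0]]
wrist_force: [0.7, -1.7, 1.6]
opening: 0.014
finger_force: 29.9
```

```bash
python3 st.py
```

```text
7.13 [0.4908 0.0519 0.21  ] yaw 0.7922 F [ 0.7  -1.23  3.85] M [-0.203 -0.038  0.031] sd [0.037 0.02  0.023] 0.0138
```

Request:
move_arm:
  moves:
    - [[0, 0, 0], -0.15, 0]
    - [[0, 0, 0], -0.15, 0]
    - [[0, 0, 0], -0.15, 0]
    - [[0, 0, 0], -0.15, 0]
    - [[0, 0, 0], 0, 0]

```text
time_s: 7.55
ee_pos: [0.4909, 0.0519, 0.2101]
tcp_rot: [[0.655, 0.755, 0.0], [0.755, -0.655, 0.0], [0.0, 0.0, -1.0]]
wrist_force: [0.8, -1.8, 4.0]
opening: 0.0141
finger_force: 29.9
```

```bash
python3 st.py
```

```text
7.85 [0.4909 0.0519 0.21  ] yaw 0.855 F [ 0.72 -1.07  4.  ] M [-0.211 -0.057  0.016] sd [0.025 0.037 0.021] 0.0138
```

Request:
move_arm:
  moves:
    - [[0, 0, 0], -0.15, 0]
    - [[0, 0, 0], -0.15, 0]
    - [[0, 0, 0], -0.15, 0]
    - [[0, 0, 0], 0, 0]

```text
time_s: 8.18
ee_pos: [0.4909, 0.052, 0.21]
tcp_rot: [[0.619, 0.785, 0.0], [0.785, -0.619, 0.0], [0.0, -0.0, -1.0]]
wrist_force: [1.8, -1.2, 3.3]
opening: 0.0139
finger_force: 29.9
```

```bash
python3 st.py
```

```text
8.48 [0.4909 0.052  0.21  ] yaw 0.9022 F [ 0.86 -0.49  3.86] M [-0.157 -0.149 -0.028] sd [0.04  0.026 0.02 ] 0.0137
```

Request:
move_arm:
  moves:
    - [[0, 0, 0], -0.1, 0]
    - [[0, 0, 0], -0.1, 0]
    - [[0, 0, 0], -0.1, 0]
    - [[0, 0, 0], 0, 0]

```text
time_s: 8.82
ee_pos: [0.491, 0.0521, 0.21]
tcp_rot: [[0.595, 0.804, 0.0], [0.804, -0.595, 0.001], [0.001, 0.0, -1.0]]
wrist_force: [2.1, -0.8, 3.4]
opening: 0.0139
finger_force: 29.9
```

```bash
python3 st.py
```

```text
9.12 [0.491  0.052  0.2101] yaw 0.9336 F [1.69 0.27 3.45] M [-0.009 -0.286 -0.113] sd [0.038 0.04  0.021] 0.0139
```

Request:
move_arm:
  moves:
    - [[0, 0, 0], -0.05, 0]
    - [[0, 0, 0], 0, 0]
    - [[0, 0, 0], 0, 0]

```text
time_s: 9.37
ee_pos: [0.491, 0.052, 0.21]
tcp_rot: [[0.591, 0.807, 0.0], [0.807, -0.591, 0.0], [0.001, 0.0, -1.0]]
wrist_force: [1.9, -0.3, 4.1]
opening: 0.0138
finger_force: 29.9
```

```bash
python3 st.py
```

```text
9.67 [0.4909 0.052  0.21  ] yaw 0.9388 F [2.13 0.72 3.43] M [ 0.058 -0.377 -0.121] sd [0.033 0.02  0.033] 0.0137
```

Request:
move_arm:
  moves:
    - [[0, 0, 0], 0.1, 0]
    - [[0, 0, 0], 0.1, 0]
    - [[0, 0, 0], 0, 0]

```text
time_s: 9.92
ee_pos: [0.4908, 0.0519, 0.21]
tcp_rot: [[0.608, 0.794, 0.0], [0.794, -0.608, -0.0], [0.0, 0.0, -1.0]]
wrist_force: [1.0, 0.6, 3.9]
opening: 0.0138
finger_force: 29.9
```

```bash
python3 st.py
```

```text
10.22 [0.4908 0.0519 0.21  ] yaw 0.9178 F [2.4  0.31 3.77] M [ 0.083 -0.375 -0.062] sd [0.022 0.022 0.022] 0.0142
```

Request:
move_arm:
  moves:
    - [[0, 0, -0.04], 0, 0]
    - [[0, 0, -0.06], 0, 0]
    - [[0, 0, -0.06], 0, 0]
    - [[0, 0, -0.06], 0, 0]
    - [[0, 0, -0.06], 0, 0]
    - [[0, 0, -0.06], 0, 0]
    - [[0, 0, -0.06], 0, 0]
    - [[0, 0, -0.06], 0, 0]
    - [[0, 0, -0.06], 0, 0]
    - [[0, 0, -0.06], 0, 0]
    - [[0, 0, -0.06], 0, 0]
    - [[0, 0, -0.04], 0, 0]

```text
time_s: 11.22
ee_pos: [0.4906, 0.0518, 0.2271]
tcp_rot: [[0.608, 0.794, -0.0], [0.794, -0.608, -0.0], [-0.0, -0.0, -1.0]]
wrist_force: [3.0, 1.4, -8.9]
opening: 0.0139
finger_force: 29.9
```

```bash
python3 st.py
```

```text
11.52 [0.4907 0.0519 0.2272] yaw 0.9177 F [ 2.68  0.22 -4.66] M [ 0.129 -0.67  -0.071] sd [0.029 0.058 0.026] 0.0135
```

```bash
python3 - <<'E'
from rig import bot
import cv2
a=bot.capture("scene");cv2.imwrite("pics/s1.png",a)
cv2.imwrite("pics/s1c.png",cv2.resize(a[170:260,190:260],None,fx=6,fy=6,interpolation=2))
E
```

```text
(no output)
```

View pics/s1c.png

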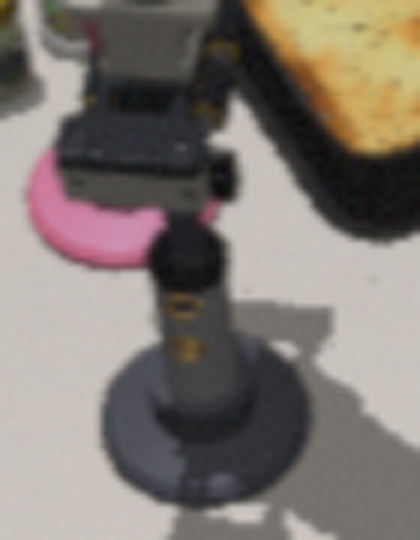

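Request:
move_arm:
  moves:
    - [[0, 0, -0.04], 0, 0]
    - [[0, 0, -0.04], 0, 0]
    - [[0, 0, 0], 0, 0]

```text
time_s: 11.82
ee_pos: [0.4908, 0.0518, 0.229]
tcp_rot: [[0.608, 0.794, -0.0], [0.794, -0.608, -0.0], [-0.0, -0.0, -1.0]]
wrist_force: [1.9, 0.1, -4.2]
opening: 0.0135
finger_force: 29.9
```

```bash
python3 st.py
```

```text
12.12 [0.4908 0.0518 0.2291] yaw 0.9178 F [ 2.24  0.58 -4.78] M [ 0.12  -0.587 -0.077] sd [0.019 0.04  0.03 ] 0.0137
```

```bash
cat >>st.py <<'E'
import cv2
a=bot.capture("scene")[210:235,212:232].astype(int);y=(a[...,2]-a[...,0]>35)
print("brass rows",y.sum(1).tolist())
E
python3 - <<'E'
from h import *
c=bot.get_calibration("scene");T=np.linalg.inv(c["cam_to_world"])
for z in np.arange(.08,.15,.006):
    p=c["mtx"]@(T@[.4747,.0652,z,1])[:3];print(round(z,3),(p[:2]/p[2]).round(1))
E
python3 st.py
```

```text
0.08 [220.6 231. ]
0.086 [220.5 229.9]
0.092 [220.4 228.8]
0.098 [220.3 227.7]
0.104 [220.1 226.6]
0.11 [220.  225.5]
0.116 [219.9 224.4]
0.122 [219.7 223.3]
0.128 [219.6 222.1]
0.134 [219.5 221. ]
0.14 [219.3 219.8]
0.146 [219.2 218.7]
12.42 [0.4908 0.0519 0.2291] yaw 0.9177 F [ 2.56  0.03 -3.85] M [ 0.08  -0.522 -0.071] sd [0.03  0.025 0.024] 0.0142
brass rows [0, 2, 2, 2, 0, 0, 0, 0, 0, 3, 0, 0, 2, 0, 0, 0, 2, 3, 3, 3, 0, 0, 0, 0, 0]
```

Request:
move_arm:
  moves:
    - [[0, 0, -0.04], 0, 0]
    - [[0, 0, -0.04], 0, 0]
    - [[0, 0, 0], 0, 0]

```text
time_s: 12.72
ee_pos: [0.4909, 0.0519, 0.2313]
tcp_rot: [[0.608, 0.794, 0.0], [0.794, -0.608, 0.0], [0.0, 0.0, -1.0]]
wrist_force: [1.2, 0.3, -2.5]
opening: 0.0139
finger_force: 29.9
```

```bash
python3 st.py
```

```text
13.02 [0.4909 0.0519 0.2313] yaw 0.9178 F [ 2.08  0.48 -2.23] M [ 0.083 -0.407 -0.078] sd [0.026 0.036 0.021] 0.0138
brass rows [0, 2, 2, 2, 0, 0, 0, 0, 0, 2, 0, 1, 2, 0, 0, 0, 2, 3, 3, 3, 0, 0, 0, 0, 0]
```

Request:
move_arm:
  moves:
    - [[0, 0, -0.04], 0, 0]
    - [[0, 0, -0.04], 0, 0]
    - [[0, 0, 0], 0, 0]

```text
time_s: 13.32
ee_pos: [0.4909, 0.0522, 0.2336]
tcp_rot: [[0.607, 0.794, 0.001], [0.794, -0.607, 0.0], [0.001, 0.0, -1.0]]
wrist_force: [1.3, 0.2, 1.4]
opening: 0.0139
finger_force: 29.9
```

```bash
python3 st.py
```

```text
13.62 [0.4911 0.052  0.2336] yaw 0.9178 F [1.39 0.61 3.69] M [ 0.054 -0.062 -0.071] sd [0.025 0.042 0.02 ] 0.0137
brass rows [0, 2, 2, 2, 0, 0, 0, 0, 0, 2, 0, 0, 2, 0, 0, 0, 2, 3, 4, 3, 0, 0, 0, 0, 0]
```

Request:
move_arm:
  moves:
    - [[0, 0, -0.04], 0, 0]
    - [[0, 0, 0], 0, 0]

```text
time_s: 13.83
ee_pos: [0.4909, 0.0519, 0.2338]
tcp_rot: [[0.608, 0.794, 0.0], [0.794, -0.608, 0.0], [0.0, 0.0, -1.0]]
wrist_force: [0.4, 1.4, 2.0]
opening: 0.0138
finger_force: 29.9
```

```bash
python3 st.py
```

```text
14.13 [0.4909 0.0519 0.2338] yaw 0.9178 F [1.16 0.93 0.68] M [ 0.153 -0.365 -0.074] sd [0.042 0.03  0.02 ] 0.014
brass rows [0, 2, 2, 2, 0, 0, 0, 0, 0, 2, 0, 0, 2, 0, 0, 0, 2, 3, 4, 3, 0, 0, 0, 0, 0]
```

Request:
move_arm:
  moves:
    - [[0, 0, -0.04], 0, 0]
    - [[0, 0, 0], 0, 0]

```text
time_s: 14.35
ee_pos: [0.4906, 0.052, 0.2345]
tcp_rot: [[0.607, 0.794, -0.001], [0.794, -0.607, 0.0], [-0.0, -0.001, -1.0]]
wrist_force: [3.4, 1.2, -3.4]
opening: 0.014
finger_force: 29.9
```

```bash
python3 st.py
```

```text
14.65 [0.4906 0.052  0.2346] yaw 0.9179 F [ 2.5   1.51 -5.02] M [ 0.284 -0.733 -0.089] sd [0.036 0.023 0.028] 0.0139
brass rows [0, 2, 2, 2, 0, 0, 0, 0, 0, 3, 0, 1, 2, 0, 0, 0, 2, 3, 4, 3, 0, 0, 0, 0, 0]
```

```bash
python3 - <<'E'
from rig import bot
import cv2
a=bot.capture("scene");cv2.imwrite("pics/s2.png",a)
cv2.imwrite("pics/s2c.png",cv2.resize(a[190:250,195:250],None,fx=8,fy=8,interpolation=2))
E
```

```text
(no output)
```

View pics/s2c.png

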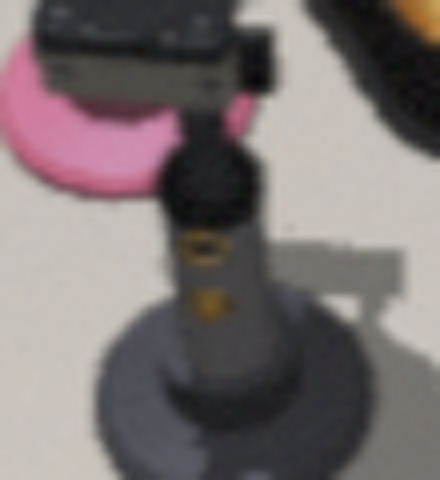

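Request:
move_arm:
  moves:
    - [[0, 0, -0.02], 0, 0]
    - [[0, 0, 0], 0, 0]

```text
time_s: 14.92
ee_pos: [0.4905, 0.052, 0.2352]
tcp_rot: [[0.607, 0.794, -0.001], [0.794, -0.607, 0.0], [-0.0, -0.001, -1.0]]
wrist_force: [2.5, 3.1, -6.8]
opening: 0.0137
finger_force: 29.8
```

```bash
python3 st.py
```

```text
15.22 [0.4905 0.0519 0.2353] yaw 0.9179 F [ 1.93  2.36 -7.37] M [ 0.428 -0.676 -0.085] sd [0.024 0.033 0.024] 0.0137
brass rows [0, 2, 2, 2, 0, 0, 0, 0, 0, 2, 0, 0, 2, 0, 0, 0, 2, 4, 4, 3, 0, 0, 0, 0, 0]
```

Request:
move_arm:
  moves:
    - [[0, 0, 0.04], 0, 0]
    - [[0, 0, 0], 0, 0]
    - [[0, 0, 0], 0, 0]

```text
time_s: 15.52
ee_pos: [0.4908, 0.052, 0.2349]
tcp_rot: [[0.608, 0.794, 0.0], [0.794, -0.608, 0.0], [0.0, 0.0, -1.0]]
wrist_force: [1.8, 1.4, -1.8]
opening: 0.014
finger_force: 29.9
```

```bash
python3 st.py
```

```text
15.82 [0.4908 0.052  0.2348] yaw 0.9177 F [ 0.97  1.7  -1.76] M [ 0.381 -0.188 -0.082] sd [0.017 0.032 0.024] 0.0138
brass rows [0, 2, 2, 2, 0, 0, 0, 0, 0, 3, 0, 1, 2, 0, 0, 0, 2, 4, 4, 3, 0, 0, 0, 0, 0]
```

Request:
move_arm:
  moves:
    - [[0, 0, 0.04], 0, 0]
    - [[0, 0, 0], 0, 0]
    - [[0, 0, 0], 0, 0]

```text
time_s: 16.12
ee_pos: [0.491, 0.0519, 0.2339]
tcp_rot: [[0.608, 0.794, 0.001], [0.794, -0.608, 0.0], [0.0, 0.0, -1.0]]
wrist_force: [0.7, 1.1, 1.0]
opening: 0.0141
finger_force: 29.9
```

```bash
python3 st.py
```

```text
16.42 [0.491  0.0519 0.2338] yaw 0.9177 F [0.27 1.68 2.77] M [ 0.393  0.06  -0.059] sd [0.021 0.043 0.038] 0.0137
brass rows [0, 2, 2, 2, 0, 0, 0, 0, 0, 2, 0, 1, 2, 0, 0, 0, 2, 3, 4, 3, 0, 0, 0, 0, 0]
```

```bash
python3 - <<'E'
import cv2
from rig import bot
cv2.imwrite("pics/s3.png",bot.capture("scene"))
for n in("scene0","s1","s2","s3"):
    a=cv2.imread(f"pics/{n}.png").astype(int);print(n)
    for r in range(217,233): print(r,(a[r,215:228,2]-a[r,215:228,0]).tolist(), a[r,215:228].mean(1).astype(int).tolist() if n in("scene0","s3") else "")
E
```

```text
scene0
217 [7, 3, 0, 0, 3, 0, -2, 1, -2, -2, -2, 1, 4] [112, 50, 21, 21, 22, 23, 23, 22, 24, 19, 30, 50, 89]
218 [7, 3, 1, 8, 16, 14, 6, 2, 1, 0, 0, 2, 3] [122, 62, 39, 35, 27, 29, 30, 30, 34, 45, 56, 59, 81]
219 [7, 5, 11, 31, 42, 39, 26, 14, 6, -1, 1, -1, 2] [136, 70, 54, 57, 62, 63, 61, 55, 57, 56, 61, 61, 80]
220 [9, 6, 15, 25, 22, 19, 17, 31, 24, 3, 0, 0, 2] [140, 75, 55, 50, 42, 43, 46, 57, 67, 63, 57, 60, 70]
221 [9, 4, 18, 36, 20, 11, 12, 20, 18, 3, 1, 2, 3] [143, 86, 63, 56, 46, 42, 43, 55, 61, 61, 60, 59, 69]
222 [9, 7, 11, 37, 51, 38, 28, 22, 11, 0, 1, 2, 0] [135, 96, 64, 69, 78, 75, 74, 68, 60, 61, 60, 60, 68]
223 [9, 5, 2, 11, 19, 19, 15, 8, 3, 0, 1, 0, 2] [134, 100, 62, 62, 64, 61, 63, 63, 62, 61, 62, 59, 66]
224 [9, 5, 0, 0, 2, 3, 1, -1, -2, 0, 2, 0, 0] [150, 104, 64, 59, 60, 59, 60, 62, 61, 62, 60, 60, 66]
225 [8, 6, 1, 1, 6, 7, 4, 4, 3, 0, 0, 0, 0] [159, 121, 68, 59, 60, 64, 62, 63, 63, 62, 61, 60, 60]
226 [9, 7, 3, 16, 39, 39, 30, 24, 11, 0, 2, 1, 0] [165, 132, 70, 56, 67, 71, 62, 65, 62, 59, 62, 59, 60]
227 [4, 0, 4, 14, 27, 20, 12, 13, 14, 9, 2, 1, -1] [122, 93, 6
[... 3179 characters left out ...]
, 0, -1, 1] [182, 146, 77, 59, 64, 70, 75, 73, 70, 68, 67, 66, 62]
227 [2, -1, 4, 13, 33, 54, 67, 55, 29, 11, 3, 2, 1] [136, 102, 65, 59, 63, 72, 78, 67, 62, 64, 68, 64, 64]
228 [-4, -7, -1, 16, 41, 61, 72, 55, 26, 13, 2, -1, -1] [94, 78, 66, 62, 64, 72, 77, 64, 55, 62, 67, 66, 64]
229 [-8, -6, -3, 4, 20, 45, 54, 41, 19, 4, 1, -1, 1] [82, 77, 67, 64, 65, 65, 71, 66, 63, 68, 67, 67, 66]
230 [-9, -8, -4, 0, 4, 14, 16, 11, 3, -1, -2, 0, 0] [81, 80, 69, 64, 65, 66, 69, 69, 68, 68, 67, 68, 64]
231 [-10, -6, -2, -1, 0, 3, 1, 3, 0, -1, -3, 3, 1] [84, 80, 71, 66, 64, 67, 69, 69, 69, 69, 68, 67, 67]
232 [-8, -7, -4, -1, 2, 1, 0, 2, 0, -1, 1, 0, -1] [81, 79, 73, 64, 64, 67, 67, 68, 69, 70, 66, 68, 65]
```

Request:
move_arm:
  moves:
    - [[0, 0, -0.04], 0, 0]
    - [[0, 0, 0], 0.1, 0]
    - [[0, 0, 0], 0.1, 0]
    - [[0, 0, 0], 0, 0]

```text
time_s: 16.85
ee_pos: [0.4907, 0.0517, 0.2341]
tcp_rot: [[0.625, 0.781, -0.0], [0.781, -0.625, -0.0], [-0.0, -0.0, -1.0]]
wrist_force: [0.6, 1.9, -1.3]
opening: 0.0139
finger_force: 29.9
```

```bash
cat >>st.py <<'E'
print((a[15:22,5:12,2]-a[15:22,5:12,0]).tolist())
E
python3 st.py
```

```text
17.15 [0.4907 0.0518 0.2342] yaw 0.8968 F [ 1.61  1.73 -2.73] M [ 0.379 -0.363 -0.065] sd [0.013 0.03  0.01 ] 0.0137
brass rows [0, 2, 2, 2, 0, 0, 0, 0, 0, 2, 0, 1, 2, 0, 0, 0, 2, 3, 4, 3, 0, 0, 0, 0, 0]
[[2, 2, 3, 6, 5, 4, 2], [4, 12, 31, 40, 43, 33, 12], [1, 15, 35, 59, 63, 51, 25], [0, 18, 48, 68, 73, 50, 24], [0, 5, 24, 47, 55, 40, 18], [-1, 1, 4, 11, 15, 11, 5], [-3, -2, -1, 3, 2, 1, 1]]
```

Request:
move_arm:
  moves:
    - [[0, 0, 0], 0.1, 0]
    - [[0, 0, 0], 0.1, 0]
    - [[0, 0, 0], 0, 0]

```text
time_s: 17.45
ee_pos: [0.4905, 0.0517, 0.2342]
tcp_rot: [[0.641, 0.768, -0.001], [0.768, -0.641, -0.0], [-0.001, -0.0, -1.0]]
wrist_force: [1.5, 1.2, -5.0]
opening: 0.0139
finger_force: 29.9
```

```bash
python3 st.py
```

```text
17.75 [0.4906 0.0517 0.2343] yaw 0.8758 F [ 0.99  0.91 -5.16] M [ 0.294 -0.36  -0.027] sd [0.03  0.024 0.015] 0.0137
brass rows [0, 2, 2, 2, 0, 0, 0, 0, 0, 2, 0, 0, 2, 0, 0, 0, 2, 4, 4, 3, 0, 0, 0, 0, 0]
[[1, 3, 6, 6, 5, 4, 1], [3, 17, 35, 43, 42, 32, 11], [2, 17, 39, 58, 64, 50, 22], [-1, 17, 47, 67, 70, 50, 22], [-2, 6, 23, 46, 54, 43, 16], [-3, 0, 5, 11, 15, 10, 4], [-3, 0, 1, 3, 3, 0, 0]]
```

Request:
move_arm:
  moves:
    - [[0, 0, -0.02], -0.1, 0]
    - [[0, 0, -0.04], 0, 0]
    - [[0, 0, 0], 0, 0]

```text
time_s: 18.05
ee_pos: [0.4906, 0.0519, 0.236]
tcp_rot: [[0.632, 0.775, -0.0], [0.775, -0.632, -0.0], [-0.0, -0.0, -1.0]]
wrist_force: [0.2, 2.1, -5.1]
opening: 0.0138
finger_force: 29.9
```

```bash
python3 st.py
```

```text
18.35 [0.4907 0.0519 0.2361] yaw 0.8864 F [ 0.78  1.04 -4.71] M [ 0.24 -0.21 -0.03] sd [0.042 0.037 0.048] 0.0141
brass rows [0, 2, 2, 2, 0, 0, 0, 0, 0, 2, 0, 0, 2, 0, 0, 0, 2, 4, 4, 3, 0, 0, 0, 0, 0]
[[2, 3, 6, 7, 5, 5, 2], [3, 15, 35, 48, 44, 31, 11], [2, 15, 40, 60, 65, 47, 23], [0, 17, 45, 64, 68, 50, 22], [-1, 5, 21, 43, 50, 41, 18], [-4, 0, 3, 8, 10, 8, 4], [-4, 0, 2, 0, 2, 1, -1]]
```

Request:
move_arm:
  moves:
    - [[0, 0, -0.02], 0, 0]
    - [[0, 0, 0], 0, 0]

```text
time_s: 18.57
ee_pos: [0.4907, 0.0519, 0.2364]
tcp_rot: [[0.632, 0.775, -0.0], [0.775, -0.632, -0.0], [-0.0, -0.0, -1.0]]
wrist_force: [0.4, 0.2, -6.1]
opening: 0.014
finger_force: 29.9
```

```bash
python3 st.py
```

```text
18.87 [0.4907 0.0519 0.2364] yaw 0.8864 F [ 0.68  1.   -5.47] M [ 0.241 -0.132 -0.04 ] sd [0.02  0.04  0.023] 0.0138
brass rows [0, 2, 2, 2, 0, 0, 0, 0, 0, 2, 0, 1, 2, 0, 0, 0, 3, 4, 4, 3, 0, 0, 0, 0, 0]
[[1, 3, 4, 7, 5, 4, 1], [4, 15, 38, 48, 43, 31, 10], [3, 18, 47, 67, 67, 49, 20], [-1, 17, 47, 65, 69, 50, 25], [-1, 4, 20, 45, 52, 42, 17], [-3, 1, 3, 10, 12, 7, 2], [-1, -1, 1, 2, 1, 0, 1]]
```

Request:
move_arm:
  moves:
    - [[0, 0, -0.04], 0, 0]
    - [[0, 0, 0], 0, 0]

```text
time_s: 19.08
ee_pos: [0.4907, 0.0519, 0.2376]
tcp_rot: [[0.632, 0.775, -0.0], [0.775, -0.632, -0.0], [-0.0, -0.0, -1.0]]
wrist_force: [0.2, 1.2, -5.6]
opening: 0.0139
finger_force: 29.9
```

```bash
python3 st.py
```

```text
19.38 [0.4908 0.0519 0.2376] yaw 0.8863 F [ 0.33  1.03 -4.33] M [ 0.263 -0.028 -0.029] sd [0.015 0.025 0.036] 0.0141
brass rows [0, 2, 2, 2, 0, 0, 0, 0, 0, 2, 0, 0, 2, 0, 0, 0, 3, 4, 4, 2, 0, 0, 0, 0, 0]
[[2, 1, 5, 6, 5, 5, 1], [5, 14, 36, 47, 43, 30, 13], [2, 17, 47, 67, 65, 45, 21], [1, 16, 46, 64, 60, 38, 23], [-1, 4, 20, 45, 50, 33, 16], [-4, 0, 4, 8, 11, 8, 3], [-4, -1, 1, 2, 0, 0, 0]]
```

Request:
move_arm:
  moves:
    - [[0, 0, -0.02], -0.15, 0]
    - [[0, 0, 0], 0, 0]

```text
time_s: 19.6
ee_pos: [0.4908, 0.052, 0.2379]
tcp_rot: [[0.619, 0.785, -0.0], [0.785, -0.619, 0.0], [0.0, -0.0, -1.0]]
wrist_force: [0.4, 1.0, -5.9]
opening: 0.0138
finger_force: 29.9
```

```bash
python3 st.py
```

```text
19.9 [0.4908 0.052  0.2379] yaw 0.9022 F [ 0.53  1.46 -5.98] M [ 0.275 -0.109 -0.05 ] sd [0.023 0.058 0.021] 0.0139
brass rows [0, 2, 2, 2, 0, 0, 0, 0, 0, 2, 0, 0, 2, 0, 0, 0, 3, 4, 4, 3, 0, 0, 0, 0, 0]
[[2, 2, 5, 4, 8, 6, 1], [2, 16, 38, 47, 44, 30, 12], [2, 17, 46, 68, 68, 48, 20], [-3, 17, 44, 65, 60, 38, 22], [-2, 5, 20, 46, 49, 36, 18], [-3, 2, 4, 8, 13, 10, 4], [-2, 0, 0, 2, 2, 2, 0]]
```

Request:
move_arm:
  moves:
    - [[0, 0, -0.02], 0, 0]
    - [[0, 0, 0], 0, 0]

```text
time_s: 20.12
ee_pos: [0.4908, 0.0519, 0.2385]
tcp_rot: [[0.62, 0.785, -0.0], [0.785, -0.62, 0.0], [0.0, -0.0, -1.0]]
wrist_force: [1.6, 2.1, -5.2]
opening: 0.0141
finger_force: 29.9
```

```bash
python3 st.py
```

```text
20.42 [0.4908 0.0519 0.2385] yaw 0.9021 F [ 0.6   1.63 -5.45] M [ 0.307 -0.069 -0.055] sd [0.025 0.013 0.031] 0.0137
brass rows [0, 2, 2, 2, 0, 0, 0, 0, 0, 2, 0, 0, 2, 0, 0, 0, 3, 4, 4, 3, 0, 0, 0, 0, 0]
[[2, 1, 6, 7, 7, 4, 1], [3, 15, 38, 46, 44, 30, 11], [2, 17, 48, 68, 66, 47, 21], [0, 18, 44, 58, 57, 40, 20], [-2, 5, 19, 42, 51, 43, 17], [-5, 1, 4, 10, 15, 11, 4], [-4, 0, 2, 1, 2, 2, 2]]
```

Request:
move_arm:
  moves:
    - [[0, 0, -0.02], 0, 0]
    - [[0, 0, 0], 0, 0]

```text
time_s: 20.63
ee_pos: [0.4908, 0.0519, 0.239]
tcp_rot: [[0.62, 0.785, -0.0], [0.785, -0.62, 0.0], [0.0, -0.0, -1.0]]
wrist_force: [0.8, 1.3, -6.2]
opening: 0.0137
finger_force: 29.9
```

```bash
python3 st.py
```

```text
20.93 [0.4908 0.0519 0.239 ] yaw 0.9021 F [ 0.48  1.2  -5.68] M [ 0.333 -0.067 -0.025] sd [0.031 0.025 0.044] 0.0139
brass rows [0, 2, 2, 2, 0, 0, 0, 0, 0, 2, 0, 0, 2, 0, 0, 0, 3, 4, 4, 3, 0, 0, 0, 0, 0]
[[1, 2, 5, 9, 6, 4, 2], [3, 13, 36, 45, 43, 30, 10], [2, 15, 46, 67, 67, 45, 18], [-1, 17, 43, 61, 58, 39, 22], [0, 7, 20, 45, 53, 42, 17], [-3, 1, 3, 10, 15, 12, 4], [-2, -1, 0, 3, 1, 0, 0]]
```

Request:
move_arm:
  moves:
    - [[0, 0, -0.02], 0, 0]
    - [[0, 0, 0], 0, 0]

```text
time_s: 21.15
ee_pos: [0.4908, 0.0519, 0.2395]
tcp_rot: [[0.62, 0.785, -0.0], [0.785, -0.62, 0.0], [0.0, -0.0, -1.0]]
wrist_force: [0.1, 1.8, -6.3]
opening: 0.0141
finger_force: 29.9
```

```bash
python3 st.py
```

```text
21.45 [0.4908 0.0519 0.2395] yaw 0.9021 F [ 0.64  1.22 -6.02] M [ 0.344 -0.093 -0.062] sd [0.037 0.028 0.026] 0.0136
brass rows [0, 2, 2, 2, 0, 0, 0, 0, 0, 2, 0, 0, 2, 0, 0, 0, 3, 4, 4, 3, 0, 0, 0, 0, 0]
[[1, 1, 5, 8, 6, 4, 1], [4, 15, 38, 46, 44, 29, 12], [3, 17, 46, 67, 63, 43, 21], [0, 18, 42, 59, 55, 38, 20], [-2, 6, 26, 49, 54, 40, 17], [-2, 1, 3, 11, 16, 13, 4], [-5, 0, 4, 2, 1, 1, 2]]
```

```bash
python3 - <<'E'
from rig import bot
import cv2,numpy as np
a=np.mean([bot.capture("scene").astype(float) for _ in range(6)],0)
w=bot.capture("wrist")
s=cv2.imread("pics/scene0.png").astype(float)
f=lambda i:cv2.resize(np.clip(i[205:240,205:235]*1.4,0,255),(390,455),interpolation=2)
cv2.imwrite("pics/s4c.png",np.hstack([f(s),f(a)]))
cv2.imwrite("pics/w4.png",w)
E
```

```text
[ WARN:0@9.991] global loadsave.cpp:1063 imwrite_ Unsupported depth image for selected encoder is fallbacked to CV_8U.
```

View pics/s4c.png

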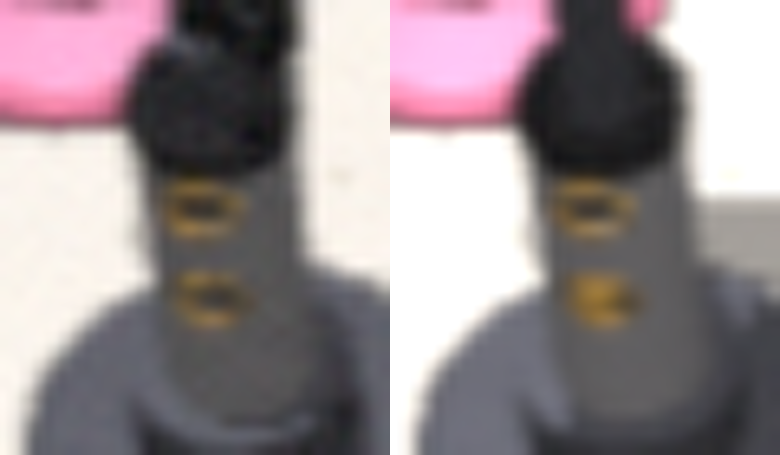

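Request:
move_arm:
  moves:
    - [[0, 0, 0], -0.1, 0]
    - [[0, 0, 0], -0.1, 0]
    - [[0, 0, 0], -0.1, 0]
    - [[0, 0, 0], 0, 0]
    - [[0, 0, 0], 0, 0]

```text
time_s: 22.27
ee_pos: [0.4909, 0.0521, 0.2395]
tcp_rot: [[0.595, 0.804, 0.0], [0.804, -0.595, 0.0], [0.0, -0.0, -1.0]]
wrist_force: [1.1, 2.5, -6.0]
opening: 0.014
finger_force: 29.8
```

```bash
python3 st.py
```

```text
22.57 [0.4909 0.052  0.2395] yaw 0.9336 F [ 0.92  2.44 -6.92] M [ 0.527 -0.176 -0.109] sd [0.052 0.016 0.024] 0.0134
brass rows [0, 2, 2, 2, 0, 0, 0, 0, 0, 2, 0, 0, 2, 0, 0, 0, 3, 4, 4, 3, 0, 0, 0, 0, 0]
[[3, 3, 4, 6, 6, 3, 2], [4, 15, 36, 47, 44, 30, 12], [2, 17, 39, 58, 67, 48, 22], [0, 16, 38, 55, 59, 46, 20], [0, 5, 23, 48, 55, 44, 17], [-3, 0, 3, 10, 16, 13, 4], [-5, 0, 2, 1, 1, 2, 0]]
```

Request:
move_arm:
  moves:
    - [[0, 0, -0.02], 0, 0]
    - [[0, 0, -0.02], 0, 0]
    - [[0, 0, 0], 0, 0]

```text
time_s: 22.87
ee_pos: [0.4907, 0.0519, 0.2399]
tcp_rot: [[0.595, 0.804, -0.001], [0.804, -0.595, 0.0], [-0.0, -0.001, -1.0]]
wrist_force: [1.5, 2.5, -12.1]
opening: 0.0139
finger_force: 29.8
```

```bash
python3 st.py
```

```text
23.17 [0.4906 0.0519 0.24  ] yaw 0.9335 F [  2.29   2.72 -13.42] M [ 0.692 -0.619 -0.1  ] sd [0.026 0.034 0.039] 0.0138Traceback (most recent call last):
  File "st.py", line 8, in <module>
    a=bot.capture("scene")[210:235,212:232].astype(int);y=(a[...,2]-a[...,0]>35)
      ~~~~~~~~~~~^^^^^^^^^
ValueError: 200 camera calls are used up
```

Request:
move_arm:
  moves:
    - [[0, 0, -0.02], 0, 0]
    - [[0, 0, 0], 0, 0]

```text
time_s: 23.33
ee_pos: [0.4904, 0.0518, 0.2401]
tcp_rot: [[0.595, 0.804, -0.001], [0.804, -0.595, 0.0], [-0.001, -0.001, -1.0]]
wrist_force: [2.8, 4.3, -19.4]
opening: 0.0138
finger_force: 29.8
```

```bash
python3 st.py
```

```text
Traceback (most recent call last):
  File "st.py", line 5, in <module>
    bot.capture("wrist");s=bot.get_state();F.append(s["wrist_force"]);M.append(s["torque"])
    ~~~~~~~~~~~^^^^^^^^^
ValueError: 200 camera calls are used up
```

Request:
move_arm:
  moves:
    - [[0, 0, 0.04], 0, 0]
    - [[0, 0, 0.04], 0, 0]
    - [[0, 0, 0], 0, 0]

```text
time_s: 23.58
ee_pos: [0.4908, 0.052, 0.2398]
tcp_rot: [[0.595, 0.804, 0.0], [0.804, -0.595, -0.0], [0.0, 0.0, -1.0]]
wrist_force: [1.3, 4.0, -8.9]
opening: 0.0138
finger_force: 29.8
```

Request:
move_arm:
  moves:
    - [[0, 0, 0.02], 0.1, 0]
    - [[0, 0, 0.02], 0.1, 0]
    - [[0, 0, 0], 0, 0]
    - [[0, 0, 0], 0, 0]

```text
time_s: 23.92
ee_pos: [0.4911, 0.0518, 0.239]
tcp_rot: [[0.612, 0.791, 0.001], [0.791, -0.612, -0.0], [0.001, 0.001, -1.0]]
wrist_force: [-0.3, 1.5, -2.0]
opening: 0.0136
finger_force: 29.9
```

```bash
cat >st.py <<'E'
from rig import bot
import numpy as np
s=bot.get_state();R=s["tcp_rot"];print(round(s["time_s"],2),s["ee_pos"].round(4),"yaw",np.arctan2(R[1,0],R[0,0]).round(4),"F",s["wrist_force"].round(2),"M",s["torque"].round(3))
E
python3 st.py
```

```text
23.92 [0.4911 0.0518 0.239 ] yaw 0.9124 F [-0.34  1.52 -1.97] M [ 0.464  0.359 -0.079]
```

Request:
move_arm:
  moves:
    - [[0, 0, 0.02], 0, 0]
    - [[0, 0, 0], 0, 0]
    - [[0, 0, 0], 0, 0]

```text
time_s: 24.17
ee_pos: [0.4911, 0.0518, 0.2378]
tcp_rot: [[0.612, 0.791, 0.001], [0.791, -0.612, -0.0], [0.0, 0.001, -1.0]]
wrist_force: [-0.2, 2.6, -0.1]
opening: 0.0133
finger_force: 29.9
```

Request:
move_arm:
  moves:
    - [[0, 0, 0.02], 0, 0]
    - [[0, 0, 0], 0, 0]
    - [[0, 0, 0], 0, 0]

```text
time_s: 24.42
ee_pos: [0.491, 0.0518, 0.2369]
tcp_rot: [[0.612, 0.791, 0.0], [0.791, -0.612, 0.0], [0.0, 0.0, -1.0]]
wrist_force: [0.6, 1.8, -2.4]
opening: 0.0137
finger_force: 29.9
```

```bash
python3 st.py
```

```text
24.42 [0.491  0.0518 0.2369] yaw 0.9126 F [ 0.56  1.85 -2.37] M [ 0.386  0.122 -0.118]
```

Request:
move_arm:
  moves:
    - [[0, 0, 0.02], 0, 0]
    - [[0, 0, 0], 0, 0]
    - [[0, 0, 0], 0, 0]

```text
time_s: 24.67
ee_pos: [0.491, 0.0518, 0.2364]
tcp_rot: [[0.612, 0.791, 0.0], [0.791, -0.612, 0.0], [0.0, 0.0, -1.0]]
wrist_force: [1.5, 1.1, -2.7]
opening: 0.014
finger_force: 29.9
```

Request:
move_arm:
  moves:
    - [[0, 0, 0.02], 0, 0]
    - [[0, 0, 0], 0, 0]
    - [[0, 0, 0], 0, 0]

```text
time_s: 24.92
ee_pos: [0.491, 0.0518, 0.236]
tcp_rot: [[0.612, 0.791, 0.0], [0.791, -0.612, 0.0], [0.0, 0.0, -1.0]]
wrist_force: [1.2, 0.8, -2.7]
opening: 0.0137
finger_force: 29.9
```

```bash
python3 st.py
```

```text
24.92 [0.491  0.0518 0.236 ] yaw 0.9125 F [ 1.18  0.84 -2.75] M [ 0.375 -0.057 -0.17 ]
```

Request:
move_arm:
  moves:
    - [[0, 0, -0.02], 0, 0]
    - [[0, 0, 0], 0, 0]
    - [[0, 0, 0], 0, 0]

```text
time_s: 25.17
ee_pos: [0.4908, 0.0518, 0.2361]
tcp_rot: [[0.612, 0.791, -0.0], [0.791, -0.612, 0.0], [-0.0, -0.0, -1.0]]
wrist_force: [1.0, 2.3, -6.9]
opening: 0.0141
finger_force: 29.8
```

```bash
python3 st.py
```

```text
25.17 [0.4908 0.0518 0.2361] yaw 0.9126 F [ 0.96  2.3  -6.89] M [ 0.41  -0.348 -0.06 ]
```

Request:
move_arm:
  moves:
    - [[0, 0, -0.02], 0, 0]
    - [[0, 0, 0], 0, 0]
    - [[0, 0, 0], 0, 0]

```text
time_s: 25.42
ee_pos: [0.4907, 0.0519, 0.2369]
tcp_rot: [[0.612, 0.791, -0.0], [0.791, -0.612, 0.0], [-0.0, -0.0, -1.0]]
wrist_force: [1.2, 1.8, -5.9]
opening: 0.014
finger_force: 29.8
```

```bash
python3 st.py
```

```text
25.42 [0.4907 0.0519 0.2369] yaw 0.9125 F [ 1.23  1.84 -5.86] M [ 0.492 -0.262 -0.111]
```

Request:
move_arm:
  moves:
    - [[0, 0, 0], -0.1, 0]
    - [[0, 0, 0], -0.1, 0]
    - [[0, 0, 0], 0, 0]
    - [[0, 0, 0], 0, 0]

```text
time_s: 25.75
ee_pos: [0.4908, 0.052, 0.2369]
tcp_rot: [[0.595, 0.804, -0.0], [0.804, -0.595, 0.0], [0.0, -0.0, -1.0]]
wrist_force: [1.4, 3.2, -7.1]
opening: 0.0138
finger_force: 29.8
```

```bash
python3 st.py
```

```text
25.75 [0.4908 0.052  0.2369] yaw 0.9337 F [ 1.39  3.17 -7.13] M [ 0.491 -0.36  -0.131]
```

Request:
move_arm:
  moves:
    - [[0, 0, 0], -0.1, 0]
    - [[0, 0, 0], 0, 0]
    - [[0, 0, 0], 0, 0]

```text
time_s: 26.0
ee_pos: [0.4908, 0.052, 0.2369]
tcp_rot: [[0.586, 0.81, -0.0], [0.81, -0.586, 0.0], [0.0, -0.0, -1.0]]
wrist_force: [2.0, 3.2, -7.1]
opening: 0.0138
finger_force: 29.9
```

```bash
python3 st.py
```

```text
26.0 [0.4908 0.052  0.2369] yaw 0.9441 F [ 1.99  3.24 -7.13] M [ 0.601 -0.396 -0.138]
```

Request:
move_arm:
  moves:
    - [[0, 0, 0], 0.2, 0]
    - [[0, 0, 0], 0.2, 0]
    - [[0, 0, 0], 0.2, 0]
    - [[0, 0, 0], 0, 0]
    - [[0, 0, 0], 0, 0]

```text
time_s: 26.42
ee_pos: [0.4907, 0.0516, 0.2372]
tcp_rot: [[0.636, 0.771, -0.0], [0.771, -0.636, -0.001], [-0.001, 0.0, -1.0]]
wrist_force: [1.1, 0.2, -5.3]
opening: 0.0135
finger_force: 29.9
```

```bash
python3 st.py
```

```text
26.42 [0.4907 0.0516 0.2372] yaw 0.8809 F [ 1.06  0.2  -5.32] M [ 0.436 -0.162 -0.081]
```

Request:
move_arm:
  moves:
    - [[0, 0, 0], 0.1, 0]
    - [[0, 0, 0], 0.1, 0]
    - [[0, 0, 0], 0, 0]
    - [[0, 0, 0], 0, 0]

```text
time_s: 26.75
ee_pos: [0.4907, 0.0517, 0.2371]
tcp_rot: [[0.652, 0.758, -0.0], [0.758, -0.652, -0.0], [-0.0, 0.0, -1.0]]
wrist_force: [-0.3, 1.5, -3.3]
opening: 0.0137
finger_force: 29.9
```

```bash
python3 st.py
```

```text
26.75 [0.4907 0.0517 0.2371] yaw 0.8601 F [-0.3   1.53 -3.28] M [ 0.269  0.034 -0.011]
```

Request:
move_arm:
  moves:
    - [[0, 0, 0], 0.1, 0]
    - [[0, 0, 0], 0.1, 0]
    - [[0, 0, 0], 0, 0]
    - [[0, 0, 0], 0, 0]

```text
time_s: 27.08
ee_pos: [0.4908, 0.0518, 0.2371]
tcp_rot: [[0.668, 0.744, -0.0], [0.744, -0.668, -0.0], [-0.0, 0.0, -1.0]]
wrist_force: [-0.1, 0.4, -4.0]
opening: 0.0139
finger_force: 29.9
```

```bash
python3 st.py
```

```text
27.08 [0.4908 0.0518 0.2371] yaw 0.8391 F [-0.07  0.42 -3.98] M [ 0.22   0.117 -0.017]
```

Request:
move_arm:
  moves:
    - [[0, 0, 0], 0.1, 0]
    - [[0, 0, 0], 0.1, 0]
    - [[0, 0, 0], 0, 0]
    - [[0, 0, 0], 0, 0]

```text
time_s: 27.42
ee_pos: [0.4907, 0.0518, 0.237]
tcp_rot: [[0.684, 0.73, -0.0], [0.73, -0.684, -0.0], [-0.0, -0.0, -1.0]]
wrist_force: [-1.0, 0.3, -3.3]
opening: 0.0139
finger_force: 29.9
```

```bash
python3 st.py
```

```text
27.42 [0.4907 0.0518 0.237 ] yaw 0.8181 F [-1.    0.28 -3.31] M [ 0.196  0.128 -0.011]
```

Request:
move_arm:
  moves:
    - [[0, 0, 0], 0.1, 0]
    - [[0, 0, 0], 0.1, 0]
    - [[0, 0, 0], 0, 0]
    - [[0, 0, 0], 0, 0]

```text
time_s: 27.75
ee_pos: [0.4908, 0.0519, 0.237]
tcp_rot: [[0.699, 0.715, -0.0], [0.715, -0.699, -0.0], [-0.0, -0.0, -1.0]]
wrist_force: [-0.5, 1.1, -2.9]
opening: 0.0137
finger_force: 29.9
```

```bash
python3 st.py
```

```text
27.75 [0.4908 0.0519 0.237 ] yaw 0.7972 F [-0.53  1.07 -2.88] M [0.115 0.148 0.002]
```

Request:
move_arm:
  moves:
    - [[0, 0, -0.03], 0, 0]
    - [[0, 0, -0.03], 0, 0]
    - [[0, 0, 0], -0.2, 0]
    - [[0, 0, 0], -0.2, 0]
    - [[0, 0, 0], -0.2, 0]
    - [[0, 0, 0], 0, 0]
    - [[0, 0, 0], 0, 0]

```text
time_s: 28.33
ee_pos: [0.4908, 0.0518, 0.2385]
tcp_rot: [[0.652, 0.758, -0.0], [0.758, -0.652, 0.0], [-0.0, -0.0, -1.0]]
wrist_force: [-0.2, 0.1, -3.3]
opening: 0.0135
finger_force: 29.9
```

```bash
python3 st.py
```

```text
28.33 [0.4908 0.0518 0.2385] yaw 0.8604 F [-0.16  0.08 -3.31] M [ 0.125  0.151 -0.025]
```

Request:
move_arm:
  moves:
    - [[0, 0, 0], -0.1, 0]
    - [[0, 0, 0], -0.1, 0]
    - [[0, 0, 0], 0, 0]
    - [[0, 0, 0], 0, 0]

```text
time_s: 28.67
ee_pos: [0.4908, 0.0519, 0.2385]
tcp_rot: [[0.636, 0.772, 0.0], [0.772, -0.636, 0.0], [0.0, -0.0, -1.0]]
wrist_force: [0.6, 0.2, -4.4]
opening: 0.0136
finger_force: 29.9
```

```bash
python3 st.py
```

```text
28.67 [0.4908 0.0519 0.2385] yaw 0.8813 F [ 0.55  0.21 -4.39] M [ 0.153  0.114 -0.005]
```

Request:
move_arm:
  moves:
    - [[0, 0, 0], -0.1, 0]
    - [[0, 0, 0], -0.1, 0]
    - [[0, 0, 0], 0, 0]
    - [[0, 0, 0], 0, 0]

```text
time_s: 29.0
ee_pos: [0.4908, 0.052, 0.2385]
tcp_rot: [[0.62, 0.785, 0.0], [0.785, -0.62, 0.0], [0.0, -0.0, -1.0]]
wrist_force: [0.3, 0.8, -5.5]
opening: 0.0139
finger_force: 29.9
```

```bash
python3 st.py
```

```text
29.0 [0.4908 0.052  0.2385] yaw 0.9023 F [ 0.25  0.83 -5.45] M [ 0.185  0.041 -0.034]
```

Request:
move_arm:
  moves:
    - [[0, 0, 0], -0.1, 0]
    - [[0, 0, 0], -0.1, 0]
    - [[0, 0, 0], 0, 0]
    - [[0, 0, 0], 0, 0]

```text
time_s: 29.33
ee_pos: [0.4909, 0.0521, 0.2385]
tcp_rot: [[0.603, 0.798, 0.0], [0.798, -0.603, 0.0], [0.001, -0.0, -1.0]]
wrist_force: [-0.1, 1.9, -5.1]
opening: 0.014
finger_force: 29.9
```

```bash
python3 st.py
```

```text
29.33 [0.4909 0.0521 0.2385] yaw 0.9232 F [-0.14  1.92 -5.06] M [ 0.402  0.01  -0.17 ]
```

Request:
move_arm:
  moves:
    - [[0, 0, 0], 0.1, 0]
    - [[0, 0, -0.02], 0, 0]
    - [[0, 0, 0], 0, 0]
    - [[0, 0, 0], 0, 0]

```text
time_s: 29.67
ee_pos: [0.4908, 0.0519, 0.2389]
tcp_rot: [[0.612, 0.791, -0.0], [0.791, -0.612, 0.0], [0.0, -0.0, -1.0]]
wrist_force: [-0.4, 3.1, -6.9]
opening: 0.0136
finger_force: 29.9
```

```bash
python3 st.py
```

```text
29.67 [0.4908 0.0519 0.2389] yaw 0.9125 F [-0.37  3.14 -6.88] M [ 0.395 -0.084 -0.063]
```

Request:
move_arm:
  moves:
    - [[0, 0, -0.02], 0, 0]
    - [[0, 0, 0], 0, 0]
    - [[0, 0, 0], 0, 0]

```text
time_s: 29.92
ee_pos: [0.4908, 0.0519, 0.2395]
tcp_rot: [[0.612, 0.791, 0.0], [0.791, -0.612, 0.0], [0.0, -0.0, -1.0]]
wrist_force: [1.2, 1.5, -6.4]
opening: 0.0139
finger_force: 29.9
```

```bash
python3 st.py
```

```text
29.92 [0.4908 0.0519 0.2395] yaw 0.9126 F [ 1.18  1.55 -6.37] M [ 0.411 -0.048 -0.06 ]
```

Request:
move_arm:
  moves:
    - [[0, 0, -0.01], 0.1, 0]
    - [[0, 0, -0.01], 0, 0]
    - [[0, 0, 0], 0, 0]
    - [[0, 0, 0], 0, 0]

```text
time_s: 30.25
ee_pos: [0.4907, 0.0518, 0.2396]
tcp_rot: [[0.62, 0.785, -0.0], [0.785, -0.62, 0.0], [-0.0, -0.0, -1.0]]
wrist_force: [1.1, 2.0, -10.6]
opening: 0.0137
finger_force: 29.9
```

```bash
python3 st.py
```

```text
30.25 [0.4907 0.0518 0.2396] yaw 0.9021 F [  1.12   1.96 -10.57] M [ 0.39  -0.315 -0.072]
```

Request:
move_arm:
  moves:
    - [[0, 0, 0.04], 0, 0]
    - [[0, 0, 0.04], 0, 0]
    - [[0, 0, 0], 0, 0]
    - [[0, 0, 0], 0, 0]

```text
time_s: 30.58
ee_pos: [0.491, 0.0519, 0.2385]
tcp_rot: [[0.62, 0.785, 0.001], [0.785, -0.62, -0.0], [0.0, 0.001, -1.0]]
wrist_force: [-0.4, 2.7, -3.8]
opening: 0.0137
finger_force: 29.9
```

```bash
python3 st.py
```

```text
30.58 [0.491  0.0519 0.2385] yaw 0.902 F [-0.35  2.71 -3.75] M [ 0.334  0.169 -0.065]
```

Request:
move_arm:
  moves:
    - [[0, 0, 0.03], 0, 0]
    - [[0, 0, 0], 0, 0]
    - [[0, 0, 0], 0, 0]

```text
time_s: 30.83
ee_pos: [0.491, 0.0519, 0.2375]
tcp_rot: [[0.62, 0.785, 0.001], [0.785, -0.62, 0.0], [0.0, 0.0, -1.0]]
wrist_force: [-0.6, 1.5, -2.3]
opening: 0.0139
finger_force: 29.9
```

```bash
python3 st.py
```

```text
30.83 [0.491  0.0519 0.2375] yaw 0.902 F [-0.59  1.48 -2.33] M [ 0.296  0.215 -0.066]
```

Request:
move_arm:
  moves:
    - [[0, 0, 0.02], 0, 0]
    - [[0, 0, 0.02], 0, 0]
    - [[0, 0, 0], 0, 0]
    - [[0, 0, 0], 0, 0]

```text
time_s: 31.17
ee_pos: [0.4909, 0.0519, 0.2361]
tcp_rot: [[0.62, 0.785, 0.0], [0.785, -0.62, 0.0], [0.0, 0.0, -1.0]]
wrist_force: [0.5, 0.7, -2.6]
opening: 0.0135
finger_force: 29.9
```

```bash
python3 st.py
```

```text
31.17 [0.4909 0.0519 0.2361] yaw 0.9021 F [ 0.47  0.74 -2.64] M [ 0.3    0.041 -0.086]
```

Request:
move_arm:
  moves:
    - [[0, 0, 0.02], 0, 0]
    - [[0, 0, 0.02], 0, 0]
    - [[0, 0, 0], 0, 0]
    - [[0, 0, 0], 0, 0]

```text
time_s: 31.5
ee_pos: [0.4909, 0.0518, 0.2351]
tcp_rot: [[0.62, 0.785, 0.0], [0.785, -0.62, 0.0], [0.0, 0.0, -1.0]]
wrist_force: [0.2, 0.9, -3.0]
opening: 0.0141
finger_force: 29.9
```

```bash
python3 st.py
```

```text
31.5 [0.4909 0.0518 0.2351] yaw 0.9021 F [ 0.23  0.92 -3.03] M [ 0.318  0.038 -0.088]
```

Request:
move_arm:
  moves:
    - [[0, 0, 0], 0.2, 0]
    - [[0, 0, 0], 0.2, 0]
    - [[0, 0, -0.04], 0, 0]
    - [[0, 0, -0.04], 0, 0]
    - [[0, 0, 0], 0, 0]

```text
time_s: 31.92
ee_pos: [0.4907, 0.0517, 0.2372]
tcp_rot: [[0.652, 0.758, -0.0], [0.758, -0.652, -0.0], [-0.0, -0.0, -1.0]]
wrist_force: [0.6, 0.8, -4.2]
opening: 0.0141
finger_force: 29.9
```

```bash
python3 st.py
```

```text
31.92 [0.4907 0.0517 0.2372] yaw 0.8601 F [ 0.59  0.82 -4.17] M [ 0.253 -0.038 -0.034]
```

Request:
move_arm:
  moves:
    - [[0, 0, -0.02], 0, 0]
    - [[0, 0, -0.02], 0, 0]
    - [[0, 0, 0], 0, 0]

```text
time_s: 32.17
ee_pos: [0.4907, 0.0518, 0.2382]
tcp_rot: [[0.652, 0.758, -0.0], [0.758, -0.652, -0.0], [-0.0, -0.0, -1.0]]
wrist_force: [-0.5, 0.4, -4.0]
opening: 0.0136
finger_force: 29.9
```

```bash
python3 st.py
```

```text
32.17 [0.4907 0.0518 0.2382] yaw 0.8602 F [-0.45  0.45 -4.  ] M [ 0.183 -0.059 -0.017]
```

Request:
move_arm:
  moves:
    - [[0, 0, -0.02], 0, 0]
    - [[0, 0, -0.02], 0, 0]
    - [[0, 0, 0], 0, 0]

```text
time_s: 32.42
ee_pos: [0.4907, 0.0518, 0.2393]
tcp_rot: [[0.652, 0.758, -0.0], [0.758, -0.652, -0.0], [-0.0, -0.0, -1.0]]
wrist_force: [-0.4, 0.5, -4.7]
opening: 0.0138
finger_force: 29.9
```

```bash
python3 st.py
```

```text
32.42 [0.4907 0.0518 0.2393] yaw 0.8602 F [-0.41  0.45 -4.71] M [ 0.198  0.095 -0.05 ]
```

Request:
move_arm:
  moves:
    - [[0, 0, -0.02], 0, 0]
    - [[0, 0, 0], 0, 0]
    - [[0, 0, 0], 0, 0]

```text
time_s: 32.67
ee_pos: [0.4907, 0.0518, 0.2396]
tcp_rot: [[0.652, 0.758, -0.0], [0.758, -0.652, -0.0], [-0.0, -0.0, -1.0]]
wrist_force: [-0.3, 1.2, -6.6]
opening: 0.0139
finger_force: 29.9
```

```bash
python3 st.py
```

```text
32.67 [0.4907 0.0518 0.2396] yaw 0.8601 F [-0.27  1.24 -6.56] M [ 0.121 -0.077 -0.023]
```

Request:
move_arm:
  moves:
    - [[0, 0, -0.02], 0, 0]
    - [[0, 0, 0], 0, 0]
    - [[0, 0, 0], 0, 0]

```text
time_s: 32.92
ee_pos: [0.4906, 0.0518, 0.2398]
tcp_rot: [[0.652, 0.758, -0.001], [0.758, -0.652, 0.0], [-0.0, -0.001, -1.0]]
wrist_force: [0.1, 1.3, -10.0]
opening: 0.0139
finger_force: 29.9
```

```bash
python3 st.py
```

```text
32.92 [0.4906 0.0518 0.2398] yaw 0.8602 F [ 0.14  1.28 -9.97] M [ 0.176 -0.263  0.037]
```

```bash
python3 - <<'E'
from h import *
import cv2
c=bot.get_calibration("scene");T=np.linalg.inv(c["cam_to_world"])
def pr(r,az,z):
    p=c["mtx"]@(T@[.4908+r*np.cos(az),.0519+r*np.sin(az),z,1])[:3];return (p[:2]/p[2]).round(2)
for az in(2.37,2.47,2.57):
    for z in(.092,.0985): print(az,z,[pr(r,az,z).tolist() for r in(0,.018,.021,.027)])
for dz in(-.00625,.00625): print("edge",pr(.021,2.47,.0985+dz))
for n in("scene0","s1","s2","s3"):
    a=cv2.imread(f"pics/{n}.png").astype(float);b=np.clip(a[...,2]-a[...,0]-3,0,None)
    for r0,r1 in((218,224),(225,232)):
        w=b[r0:r1,217:227];Y,X=np.mgrid[r0:r1,217:227];print(n,(w*X).sum()/w.sum(),(w*Y).sum()/w.sum(),w.sum())
a=cv2.imread("pics/s4c.png").astype(float)[:,390:]/1.4
b=np.clip(a[...,2]-a[...,0]-3,0,None)
for r0,r1 in((218,224),(225,232)):
    y0,y1=(r0-205)*13,(r1-205)*13;w=b[y0:y1,156:286];Y,X=np.mgrid[y0:y1,156:286];print("s4",205+(w*X).sum()/w.sum()/13-.46,205+(w*Y).sum()/w.sum()/13-.46,w.sum()/169)
E
```

```text
2.37 0.092 [[221.73, 223.94], [220.15, 228.09], [219.88, 228.79], [219.35, 230.19]]
2.37 0.0985 [[221.59, 222.74], [220.0, 226.9], [219.74, 227.6], [219.2, 229.0]]
2.47 0.092 [[221.73, 223.94], [220.67, 228.17], [220.49, 228.88], [220.14, 230.31]]
2.47 0.0985 [[221.59, 222.74], [220.53, 226.98], [220.35, 227.69], [219.99, 229.12]]
2.57 0.092 [[221.73, 223.94], [221.21, 228.21], [221.12, 228.93], [220.94, 230.37]]
2.57 0.0985 [[221.59, 222.74], [221.07, 227.01], [220.98, 227.73], [220.8, 229.18]]
edge [220.49 228.84]
edge [220.22 226.53]
scene0 219.76666666666668 220.6469696969697 660.0
scene0 220.44268774703556 227.6106719367589 506.0
s1 219.88790560471978 220.54129793510324 678.0
s1 220.8777923784494 227.62023653088042 761.0
s2 219.92205882352943 220.53235294117647 680.0
s2 220.8 227.5867469879518 830.0
s3 219.87719298245614 220.50730994152048 684.0
s3 220.80897583429228 227.59608745684696 869.0
s4 219.9050979830831 220.53420590053642 684.5891800507186
s4 220.62589759644922 227.56053944200823 864.0033812341505
```

Request:
move_arm:
  moves:
    - [[0, 0, 0.04], -0.1, 0]
    - [[0, 0, 0.02], 0, 0]
    - [[0, 0, 0], 0, 0]
    - [[0, 0, 0], 0, 0]

```text
time_s: 33.25
ee_pos: [0.4909, 0.0519, 0.2392]
tcp_rot: [[0.644, 0.765, 0.0], [0.765, -0.644, -0.0], [0.0, 0.0, -1.0]]
wrist_force: [0.1, 0.4, -3.0]
opening: 0.014
finger_force: 29.9
```

```bash
python3 st.py
```

```text
33.25 [0.4909 0.0519 0.2392] yaw 0.8708 F [ 0.13  0.4  -3.04] M [0.121 0.222 0.02 ]
```

Request:
move_arm:
  moves:
    - [[0, 0, 0.02], 0, 0]
    - [[0, 0, 0.02], 0, 0]
    - [[0, 0, 0], 0, 0]
    - [[0, 0, 0], 0, 0]

```text
time_s: 33.58
ee_pos: [0.4909, 0.0519, 0.2378]
tcp_rot: [[0.644, 0.765, 0.0], [0.765, -0.644, 0.0], [0.0, 0.0, -1.0]]
wrist_force: [-0.4, 0.5, -3.8]
opening: 0.0141
finger_force: 29.9
```

```bash
python3 st.py
```

```text
33.58 [0.4909 0.0519 0.2378] yaw 0.8707 F [-0.43  0.49 -3.81] M [0.087 0.19  0.009]
```

Request:
move_arm:
  moves:
    - [[0, 0, 0.02], 0, 0]
    - [[0, 0, 0.02], 0, 0]
    - [[0, 0, 0], 0, 0]
    - [[0, 0, 0], 0, 0]

```text
time_s: 33.92
ee_pos: [0.4908, 0.0519, 0.2366]
tcp_rot: [[0.644, 0.765, -0.0], [0.765, -0.644, 0.0], [0.0, -0.0, -1.0]]
wrist_force: [-0.9, 1.1, -4.2]
opening: 0.0141
finger_force: 29.9
```

```bash
python3 st.py
```

```text
33.92 [0.4908 0.0519 0.2366] yaw 0.8707 F [-0.91  1.06 -4.22] M [ 0.077  0.171 -0.022]
```

Request:
move_arm:
  moves:
    - [[0, 0, 0.03], 0, 0]
    - [[0, 0, 0.03], 0, 0]
    - [[0, 0, 0], 0, 0]
    - [[0, 0, 0], 0, 0]

```text
time_s: 34.25
ee_pos: [0.4908, 0.0519, 0.2351]
tcp_rot: [[0.644, 0.765, -0.0], [0.765, -0.644, 0.0], [0.0, -0.0, -1.0]]
wrist_force: [-0.2, 0.8, -3.9]
opening: 0.0139
finger_force: 29.9
```

```bash
python3 st.py
```

```text
34.25 [0.4908 0.0519 0.2351] yaw 0.8707 F [-0.16  0.84 -3.85] M [0.122 0.123 0.008]
```

Request:
move_arm:
  moves:
    - [[0, 0, 0.02], 0, 0]
    - [[0, 0, 0.02], 0, 0]
    - [[0, 0, 0], 0, 0]
    - [[0, 0, 0], 0, 0]

```text
time_s: 34.58
ee_pos: [0.4908, 0.0519, 0.2342]
tcp_rot: [[0.644, 0.765, 0.0], [0.765, -0.644, 0.0], [0.0, -0.0, -1.0]]
wrist_force: [-0.2, 0.5, -3.7]
opening: 0.0137
finger_force: 29.9
```

```bash
python3 st.py
```

```text
34.58 [0.4908 0.0519 0.2342] yaw 0.8707 F [-0.16  0.49 -3.74] M [ 0.079  0.123 -0.058]
```

Request:
move_arm:
  moves:
    - [[0, 0, 0.02], 0, 0]
    - [[0, 0, 0.02], 0, 0]
    - [[0, 0, 0], 0, 0]
    - [[0, 0, 0], 0, 0]

```text
time_s: 34.92
ee_pos: [0.491, 0.0519, 0.2338]
tcp_rot: [[0.644, 0.765, 0.001], [0.765, -0.644, 0.0], [0.001, 0.001, -1.0]]
wrist_force: [-2.3, 0.8, 1.8]
opening: 0.0139
finger_force: 29.9
```

```bash
python3 st.py
```

```text
34.92 [0.491  0.0519 0.2338] yaw 0.8705 F [-2.28  0.81  1.82] M [0.009 0.567 0.048]
```

Request:
move_arm:
  moves:
    - [[0, 0, 0], 0, 0.25]
    - [[0, 0, 0], 0, 0.4]
    - [[0, 0, 0], 0, 0.4]
    - [[0, 0, 0], 0, 0.4]
    - [[0, 0, 0], 0, 0.4]
    - [[0, 0, 0], 0, 0.4]
    - [[0, 0, -0.2], 0, 0.4]
    - [[0, 0, -0.2], 0, 0.4]
    - [[0, 0, 0], 0, 0.4]

```text
time_s: 35.67
ee_pos: [0.4916, 0.0521, 0.2445]
tcp_rot: [[0.644, 0.765, 0.003], [0.765, -0.644, 0.0], [0.002, 0.002, -1.0]]
wrist_force: [0.2, -0.2, 0.9]
opening: 0.0372
finger_force: 0.0
```

```bash
python3 st.py
```

```text
35.67 [0.4916 0.0521 0.2445] yaw 0.8706 F [ 0.21 -0.23  0.86] M [-0.046 -0.057 -0.019]
```

Request:
move_arm:
  moves:
    - [[0, 0, 0], 0, 0.2]
    - [[0, 0, 0], 0, 0]
    - [[0, 0, 0], 0, 0]
    - [[0, 0, 0], 0, 0]
    - [[0, 0, 0], 0, 0]
    - [[0, 0, 0], 0, 0]
    - [[0, 0, 0], 0, 0]
    - [[0, 0, 0], 0, 0]
    - [[0, 0, 0], 0, 0]
    - [[0, 0, 0], 0, 0]

```text
time_s: 36.5
ee_pos: [0.4907, 0.0518, 0.2431]
tcp_rot: [[0.644, 0.765, -0.0], [0.765, -0.644, -0.0], [-0.0, -0.0, -1.0]]
wrist_force: [0.5, 0.8, -0.9]
opening: 0.0137
finger_force: 30.0
```

```bash
python3 st.py
```

```text
36.5 [0.4907 0.0518 0.2431] yaw 0.8706 F [ 0.52  0.81 -0.93] M [-0.119 -0.065 -0.039]
```

Request:
move_arm:
  moves:
    - [[0, 0, -0.04], -0.1, 0]
    - [[0, 0, -0.04], 0, 0]
    - [[0, 0, -0.03], 0, 0]
    - [[0, 0, 0], 0, 0]
    - [[0, 0, 0], 0, 0]
    - [[0, 0, 0], 0, 0]

```text
time_s: 37.0
ee_pos: [0.4905, 0.0519, 0.2457]
tcp_rot: [[0.636, 0.772, -0.001], [0.772, -0.636, 0.0], [-0.0, -0.001, -1.0]]
wrist_force: [1.1, 0.6, -5.4]
opening: 0.0137
finger_force: 30.0
```

Request:
move_arm:
  moves:
    - [[0, 0, 0.04], 0, 0]
    - [[0, 0, 0.04], 0, 0]
    - [[0, 0, 0.03], 0, 0]
    - [[0, 0, 0], 0, 0]
    - [[0, 0, 0], 0, 0]
    - [[0, 0, 0], 0, 0]

```text
time_s: 37.5
ee_pos: [0.4908, 0.0519, 0.2434]
tcp_rot: [[0.636, 0.771, 0.0], [0.771, -0.636, 0.0], [0.0, 0.0, -1.0]]
wrist_force: [0.0, 1.2, -2.7]
opening: 0.0134
finger_force: 30.0
```

```bash
python3 st.py
```

```text
37.5 [0.4908 0.0519 0.2434] yaw 0.8811 F [ 0.02  1.22 -2.73] M [-0.023  0.04  -0.037]
```

Request:
move_arm:
  moves:
    - [[0, 0, 0.01], 0, 0]
    - [[0, 0, 0], 0, 0]
    - [[0, 0, 0], 0, 0.2]
    - [[0, 0, 0], 0, 0.4]
    - [[0, 0, 0], 0, 0.5]
    - [[0, 0, 0], 0, 0.5]
    - [[0, 0, 0], 0, 0.5]
    - [[0, 0, -0.3], 0, 0.5]
    - [[0, 0, -0.6], 0, 0.5]
    - [[0, 0, -0.9], 0, 0.5]
    - [[0, 0, -0.9], 0, 0.5]
    - [[0, 0, -0.9], 0, 0.5]

```text
time_s: 38.5
ee_pos: [0.4907, 0.0519, 0.3346]
tcp_rot: [[0.636, 0.772, 0.0], [0.772, -0.636, 0.0], [0.0, 0.0, -1.0]]
wrist_force: [-0.5, 0.5, 0.0]
opening: 0.0465
finger_force: 0.0
```

Request:
move_arm:
  moves:
    - [[0, 0, -0.5], 0, 0.5]
    - [[0, 0, 0], 0, 0.5]
    - [[0, 0, 0], 0, 0.5]

```text
time_s: 38.75
ee_pos: [0.4909, 0.0519, 0.3461]
tcp_rot: [[0.636, 0.771, 0.002], [0.771, -0.636, 0.0], [0.001, 0.001, -1.0]]
wrist_force: [0.5, -0.0, -0.6]
opening: 0.0467
finger_force: 0.0
```

```bash
python3 - <<'E'
from rig import bot
s=bot.get_state();print(s["time_s"],s["ee_pos"],s["wrist_force"])
print(bot.finish_job())
E
```

```text
38.75 [0.49093259 0.05193133 0.34606162] [ 0.54012641 -0.04383961 -0.59754722]
the job is handed in; nothing more can be done
None
```

I handed the job in at 38.75 s with the stand holding its raised height on the button, about 24 mm up and clear of the gripper. By feel it is locked in the first hole, but I had used all 200 camera calls and could not confirm by eye that the button is fully out. While feeling for the hole, the wrist force once reached 19.4 N (about 15 N of it on the button), more than "well under 20 N" intended.

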